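# Charge and start a laboratory ball mill

## Robot

A 6-joint arm with a two-finger parallel gripper is mounted at the origin on a cart in front of the work surface, level with it; the furniture and walls round the work are solid. World frame = base frame: x ahead of the robot, y to its left, z up, the work surface at z = 0. Lengths are in m, angles in rad, forces in N, time in s.
With the tool pointing down it reaches from about 0.35 to 0.85 m from the base axis. Payload 8.1 kg.
Tool frame: the origin (TCP) lies on the centre line of the jaws, within the pads' length; the fingertips stand 11 mm ahead of it and the grasp point (between the pads) lies 8 mm behind it (tip_reach is the z of the fingertips in the tool frame, in m); z points along the fingers, y is the direction in which the jaws open and shut (so a half turn about z gives the same grasp; the last joint's range is limited). The gripper opens to 93 mm and grips with 3 to 60 N. Pads are 15 mm wide; open, the fingers measure 128 mm over their backs; the gripper's body (75 mm by 188 mm) begins 65 mm behind the grasp point.
Start: joints at [-1.222, 0.13, 1.488, -0, 1.523, -0.085], TCP at [0.252, -0.544, 0.23] pointing down, gripper open.
Joint ranges: [-2.96, 2.96], [-0.89, 2.26], [0.02, 2.5], [-1.34, 4.48], [0, 2.73], [-2.66, 2.66]. Speed limits (rad/s): [2.39, 2.39, 2.79, 3.14, 3.14, 3.14].

## Interface

Orientations are given as a rotation vector (axis times angle).
In Python, from plant import read_state, read_camera, camera_params, close_job, silhouettes, tip_of, tip_reach gives the robot as it stands.
- The arm moves only by the shell command python3 -m creep 'ROWS' [FORCE]. ROWS is JSON, a list of rows, each a list of 5 numbers: the shift along the tool's x, y, z in m, then the turn about the tool's z in rad, then the closure in counts, from 0 (fully open) to 255 (shut). In form: [[dx, dy, dz, twist, gripper], ...]. A call has 1 to 12 rows; each row shifts and turns the commanded pose from where the row before left it, along the tool's axes as they then stand; what a row does not reach is not made up. A row lasts 1/12 s, in which the tool goes at most 41.7 mm and 7.16 degrees, less where a joint would pass 70% of its speed; a pose out of reach is approached as far as the arm can. A call is refused whole if a number of a shift passes 0.0417 or a number of a turn 0.125, either way. A call with a gripper value outside its range is refused whole. The fingers move at their own pace and stop on an object; FORCE is the grip in N (left out, the last holds). Time passes only in rows, so rows that do not move let the fingers close. It gives the time, the measured TCP pose, the force and the opening at its end, in the units of the state.
- read_state(): the state, without advancing time (a new reading comes with each control period).
- read_camera(name): name is "side" or "top"; returns the picture (480x640x3 uint8, red, green, blue); there is no depth.
- camera_params(name): a dict with "fov_y" (degrees; the focal length in pixels is half the picture's height over the tangent of half this angle, whatever the lens; pixels are square), "cx", "cy" (the principal point, pixels), "position" and "rotation" of the camera in the world. Camera axes: x right, y down, z forward; pixel columns grow to the right and rows downward; lengths in m; the calibration is good to about 2 mm. A picture is of the moment at which its call begins. camera_params takes no time and is no camera call.
- close_job(): hands the job in, once; it reports no verdict.
Trained networks look in the newest picture that a camera, given by its name, has taken for a name from the list of things; names that differ only in an ending like _2 or _b are one class to them, and where a whole thing is asked for, a point or a joint stands for the part that bears it (a point fixed in the world has none). Each returns a list of dicts, best first, with "confidence" (0 to 1); they miss things now and then, are a little off and sometimes report something else, mostly with a low value. They report only what shows in the picture. A call takes as long as a camera call.
- silhouettes(camera, query): "region" (480x640 bool, what is visible of it) and "pixel" ([column, row] in pixels, amid what is visible of it).
- tip_of(camera, query): "pixel" ([column, row] in pixels: a listed point, or the origin of a listed thing).
The state is a dict: "t": time; "q": joint angles; "dq": joint speeds; "joint_torque": joint torques, N m; "tool_pos": TCP position; "orientation": TCP orientation; "force": force on the tool from outside, world axes, zero at the start; "wrist_torque": the same for the moment, N m; "opening": finger opening in m.
Only numpy, scipy, OpenCV 4.12 (cv2) and the standard library are available. Lean on these libraries where they do the work, as an engineer would, in place of code of your own. Each camera call takes 0.05 s, during which the arm holds its last target.

## Task

Get the ball mill going on a blank run: put every steel grinding ball that is in the shallow tray into the milling jar, then swing the lid arm right over the jar and screw its cap clockwise fully down. Once the jar is closed, start the loose bench timer: with its back end set against the front edge of the mill's base so that it cannot slide away, press the green start key in its front end fully in, and leave the timer standing there. Do not knock over the beaker or the flask.

Things in the scene. Friction and masses are not known exactly. Their poses are not given: they have to be found in the camera images.
- mill: ball mill, fixed. Origin at the worktop; its front looks along its own -x. Dark base plate 22 mm high (x -80 to +100, y -85 to +85 mm); on it a light grey housing with a dark control panel, x -45 to +100, y -79 to +79 mm, top 85 mm above the worktop. On the housing the open steel milling jar (axis at x +30, y +20 mm) and a steel post (axis at x +30, y -65 mm) that carries the lid arm
- jar_mouth (a point): centre of the jar's mouth, at rim height, 155 mm above the worktop; axes as the mill's. The jar is a plain steel cup, bore 80 mm across, outside 96 mm, inner floor 60 mm below the rim
- base_edge (a point): middle of the front edge of the mill's base plate, 11 mm above the worktop; the axes are the mill's (-x points out of the edge, towards the robot). The edge is a flat upright face 170 mm wide and 22 mm high: the fixed stop for the timer. The housing's front stands 35 mm farther back
- lid_arm (a joint): swing of the lid arm about the upright post, rad: 0 = against its stop with the cap straight over the jar (arm pointing along the mill's +y from the post), grows counter-clockwise seen from above, up to 2.2 (cap out in front of the mill to the right). Starts 1.6 to 2.0. Stays where it is left (friction 0.16 N m: about 2 N at the cap)
- lid_hinge (a point): point on the axis of the lid arm's post, on top of the arm's hub 187 mm above the worktop. Its y axis points along the arm, from the post to the cap. The cap's axis is 85 mm from the post's. The arm ends in a dark ring round the cap, 100 mm across, its underside 163 mm and its top 177 mm above the worktop (8 mm clear over the jar's rim)
- screw_cap (a joint): turn of the screw cap in the arm's ring, rad: 0 = run up, 2.0 = screwed fully down on the jar; positive is clockwise seen from above. It sinks 2.5 mm per rad, 5 mm in all. Starts 0 to 0.3. Friction 0.06 N m, stays where it is left. It may be screwed down only over the jar: with the arm aside it is to stay run up
- cap_handle (a point): middle of the blue bar handle on the cap (turns and sinks with it). The bar runs along this point's own x axis: 66 mm long, 14 mm thick, 32 mm high, top 16 mm above this point and foot 16 mm below it, on the cap's flat top (78 mm across). With the cap run up the bar's top is 218 mm above the worktop
- timer: loose bench timer, pale box 80 mm long (x), 56 mm wide (y), 30 mm high, 160 g, with a display on top; origin at the centre of its underside. The green start key is in its front end (own -x), the back end (own +x, 40 mm from the origin) is flat. Starts flat on the worktop, right of the mill and in front of the fixed magnetic stirrer (a beige box 100 mm high). On the bare worktop it slides away when its key is pushed
- key_face (a point): middle of the outer face of the timer's green start key, 10 mm in front of the timer's front end and 14.5 mm above the worktop; moves with the key. The key is 32 mm wide (y) and 16 mm high and is pressed level, along the timer's +x
- start_key (a joint): travel of the start key, m: 0 = out, 0.005 = fully in; a spring returns it. 1.2 N starts it moving, 5 N presses it fully in
- ball_tray: shallow steel tray, fixed, 190 mm (x) by 130 mm (y); origin at the centre of its underside, floor 4 mm and rim 12 to 14 mm above the worktop, walls 4 mm thick
- ball_1: polished steel grinding ball, 28 mm diameter, 90 g; origin at its centre (its axes turn as it rolls). Rolls when pushed. Up to five are present, 3 to 5 in a run; at the start they lie in the tray, centres at least 38 mm apart
- ball_2: polished steel grinding ball, 28 mm diameter, 90 g; origin at its centre (its axes turn as it rolls). Rolls when pushed. Up to five are present, 3 to 5 in a run; at the start they lie in the tray, centres at least 38 mm apart
- ball_3: polished steel grinding ball, 28 mm diameter, 90 g; origin at its centre (its axes turn as it rolls). Rolls when pushed. Up to five are present, 3 to 5 in a run; at the start they lie in the tray, centres at least 38 mm apart
- ball_4: polished steel grinding ball, 28 mm diameter, 90 g; origin at its centre (its axes turn as it rolls). Rolls when pushed. Up to five are present, 3 to 5 in a run; at the start they lie in the tray, centres at least 38 mm apart
- ball_5: polished steel grinding ball, 28 mm diameter, 90 g; origin at its centre (its axes turn as it rolls). Rolls when pushed. Up to five are present, 3 to 5 in a run; at the start they lie in the tray, centres at least 38 mm apart
- beaker: bystander: glass beaker, 67 mm across, 106 mm high, origin at the centre of its underside; stands beyond the tray and the vials
- flask: bystander: glass Erlenmeyer flask, 68 mm across, 137 mm high, origin at the centre of its underside; stands left of the mill

How it is judged:
On the way, in this order (a step that is already met when the one before it is completed fails the run):
1. every ball lies in the jar (horizontal distance between each of ball_1, ball_2, ball_3, ball_4, ball_5 and jar_mouth below 0.034 m and z of ball_1 in the frame of jar_mouth between -0.065 and -0.01 m and z of ball_2 in the frame of jar_mouth between -0.065 and -0.01 m and z of ball_3 in the frame of jar_mouth between -0.065 and -0.01 m and z of ball_4 in the frame of jar_mouth between -0.065 and -0.01 m and z of ball_5 in the frame of jar_mouth between -0.065 and -0.01 m), for 0.3 s.
2. the lid arm is over the jar and the cap screwed down (value of joint lid_arm below 0.06 rad and value of joint screw_cap above 1.85 rad), for 0.2 s.
3. the timer's start key is pressed fully in while its body bears on the mill (value of joint start_key above 0.004 m and contact force between timer and mill above 1 N and angle between timer's own z axis and vertical below 0.1 rad), for 0.1 s.
At the end, for the whole second after the job is handed in: every ball in the jar, 10 mm or more below the rim; lid arm within 0.06 rad of its stop; cap turned past 1.85 rad; start key was pressed over 4 mm in with the timer bearing on the mill and is out again; timer flat on the worktop, its centre within 100 mm of the front edge of the base (all of step 1 and all of step 2 and value of joint start_key below 0.002 m and angle between timer's own z axis and vertical below 0.1 rad and height (world z) of timer below 0.01 m and x of timer in the frame of base_edge above -0.1 m and y of timer in the frame of base_edge between -0.14 and 0.14 m and linear speed of timer below 0.02 m/s); the robot touches nothing.
It fails at once if the cap is screwed down while the arm is not over the jar (value of joint lid_arm above 0.2 rad and value of joint screw_cap above 0.9 rad).
It fails at once if the timer is started before the jar is closed (value of joint start_key above 0.004 m and (value of joint lid_arm above 0.1 rad or value of joint screw_cap below 1.7 rad)).
It fails at once if the beaker is knocked over (angle between beaker's own z axis and vertical above 0.5 rad).
It fails at once if the flask is knocked over (angle between flask's own z axis and vertical above 0.5 rad).
Of ball_1, ball_2, ball_3, ball_4, ball_5 only 3 to 5 are there at a start; the rules pass over those that are not, and their reading is None.
At some moment in a run one of timer may be knocked a few centimetres aside while the robot is not near it.
Once in a run the grip may slacken for a moment while it holds something.
It also fails if it takes over 210 s, if anything falls off the work surface, if the arm or the gripper's body presses on something with over 40 N, if the wrist force passes 120 N, or if a joint passes its speed limit or range.

## Working session

There is one attempt and no reset: what is moved stays moved. The work goes in short steps, Python scripts to look and compute and a shell command to move; the robot and the scene stay as the last step left them, time stands still between calls to the robot, and variables do not carry over. Pictures are saved under pics/ and viewed, and the job is handed in when it is done.

```bash
ls; mkdir -p pics; python3 - <<'E'
from plant import *
import cv2
s=read_state();print({k:(v if not hasattr(v,'__len__') else [round(float(a),4) for a in v]) for k,v in s.items()})
for c in("side","top"):
    p=camera_params(c);print(c,p)
    cv2.imwrite(f"pics/{c}0.png",cv2.cvtColor(read_camera(c),cv2.COLOR_RGB2BGR))
print(tip_reach)
E
```

```text
pics
{'t': 0.0, 'q': [-1.2224, 0.1312, 1.4893, -0.0, 1.523, -0.0854], 'dq': [-0.0003, -0.0007, 0.0011, 0.0008, -0.0, -0.0011], 'joint_torque': [0.0015, -55.9838, -49.1757, 0.0767, 0.0353, -0.0001], 'tool_pos': [0.252, -0.5439, 0.2286], 'orientation': [-3.0662, -0.6757, 0.0004], 'force': [-0.495, -0.0344, 0.5145], 'wrist_torque': [0.0869, 0.0293, 0.0316], 'opening': 0.09277626609314836}
side {'fov_y': 42.449462870233425, 'cx': 318.64264017909824, 'cy': 226.89336457205522, 'position': array([-0.5101704 ,  0.98654059,  0.92829507]), 'rotation': array([-1.0145326 ,  2.14264404, -1.24503915])}
top {'fov_y': 55.725801568854905, 'cx': 321.4230043225672, 'cy': 234.23699463562548, 'position': array([0.41342677, 0.15096894, 1.10020595]), 'rotation': array([-2.12946426,  2.10993256, -0.17244633])}
0.011
```

View pics/side0.png

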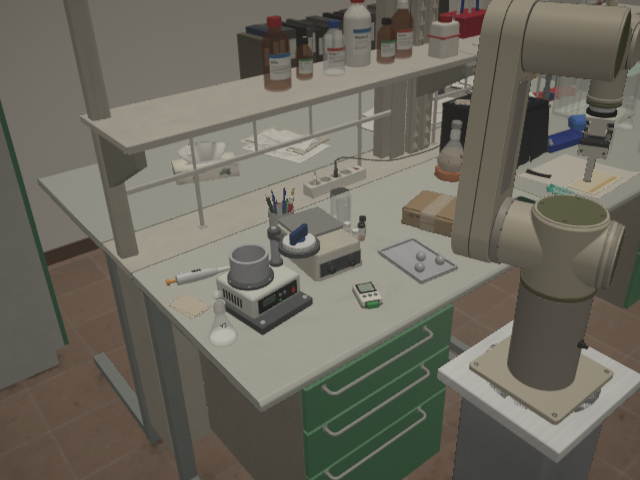

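View pics/top0.png

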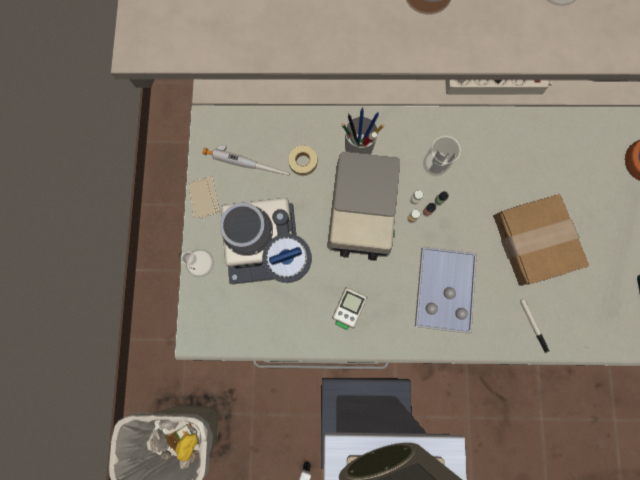

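```bash
cat > h.py <<'E'
from plant import *
import numpy as np, cv2
from scipy.spatial.transform import Rotation as R
from scipy.optimize import least_squares
def cam(c):
    p=camera_params(c); f=240/np.tan(np.radians(p['fov_y'])/2)
    return p,f,R.from_rotvec(p['rotation']).as_matrix(),np.array(p['position'])
def px2z(c,uv,z):
    p,f,M,o=cam(c)
    d=M@np.array([(uv[0]-p['cx'])/f,(uv[1]-p['cy'])/f,1.])
    return o+d*(z-o[2])/d[2]
def proj(c,X):
    p,f,M,o=cam(c); v=(np.atleast_2d(X)-o)@M
    return np.c_[p['cx']+f*v[:,0]/v[:,2],p['cy']+f*v[:,1]/v[:,2]]
def tri(a,b):
    A=[];B=[]
    for c,uv in (("side",a),("top",b)):
        p,f,M,o=cam(c)
        d=M@np.array([(uv[0]-p['cx'])/f,(uv[1]-p['cy'])/f,1.]);d/=np.linalg.norm(d)
        P=np.eye(3)-np.outer(d,d);A.append(P);B.append(P@o)
    return np.linalg.lstsq(np.vstack(A),np.hstack(B),rcond=None)[0]
def save(c,name,box=None,k=1):
    im=cv2.cvtColor(read_camera(c),cv2.COLOR_RGB2BGR)
    if box: 
        x0,y0,x1,y1=box; im=cv2.resize(im[y0:y1,x0:x1],None,fx=k,fy=k,interpolation=cv2.INTER_CUBIC)
    cv2.imwrite('pics/'+name,im)
def st():
    s=read_state(); print('t',round(s['t'],2),'tcp',np.round(s['tool_pos'],4),'open',round(s['opening'],4),'F',np.round(s['force'],2))
    m=R.from_rotvec(s['orientation']).as_matrix(); print('R',np.round(m.ravel(),3)); return s
E
python3 - <<'E'
from h import *
for c in("side","top"):
    save(c,c+'1.png',(200,200,480,330) if c=='side' else (170,130,490,370),2.5)
    for q in ["ball_1","timer","key_face","jar_mouth","base_edge","lid_hinge","cap_handle","mill","ball_tray","beaker","flask"]:
        for r in tip_of(c,q)[:6]:
            print(c,q,np.round(r['pixel'],1),round(r['confidence'],2))
E
```

```text
side ball_1 [297.9 232.2] 0.71
side ball_1 [440.2 260.5] 0.67
side ball_1 [418.3 260.2] 0.57
side ball_1 [418.3 267.8] 0.47
side timer [368.2 295.2] 0.91
side timer [288.6 316.7] 0.39
side key_face [378.8 307.9] 0.42
side jar_mouth [245.4 254.9] 0.69
side base_edge [289.4 317.3] 0.67
side lid_hinge [273.5 227.9] 0.87
side lid_hinge [246.7 257.8] 0.73
side cap_handle [298.3 230.7] 0.87
side mill [269.3 306. ] 0.94
side mill [415.2 260.9] 0.61
side ball_tray [417.6 261.6] 0.63
side beaker [339.7 223.3] 0.86
side beaker [298.5 232.2] 0.71
side flask [221.9 340.4] 0.57
top ball_1 [461.9 310.9] 0.7
top ball_1 [433.2 308.4] 0.57
top ball_1 [450.6 294.1] 0.5
top timer [346.6 307.7] 0.85
top key_face [339.7 326.1] 0.56
top jar_mouth [446.6 286. ] 0.68
top jar_mouth [237.5 221.2] 0.61
top base_edge [264.3 279. ] 0.74
top lid_hinge [281.9 217.5] 0.9
top cap_handle [282.3 259.2] 0.97
top cap_handle [262.7 247. ] 0.63
top mill [264.  244.7] 0.8
top ball_tray [448.4 290.5] 0.82
top beaker [435.6 162.6] 0.78
top flask [200.5 260.8] 0.91
```

View pics/side1.png

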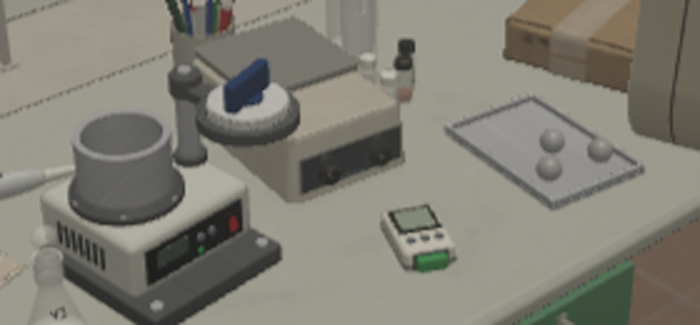

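View pics/top1.png

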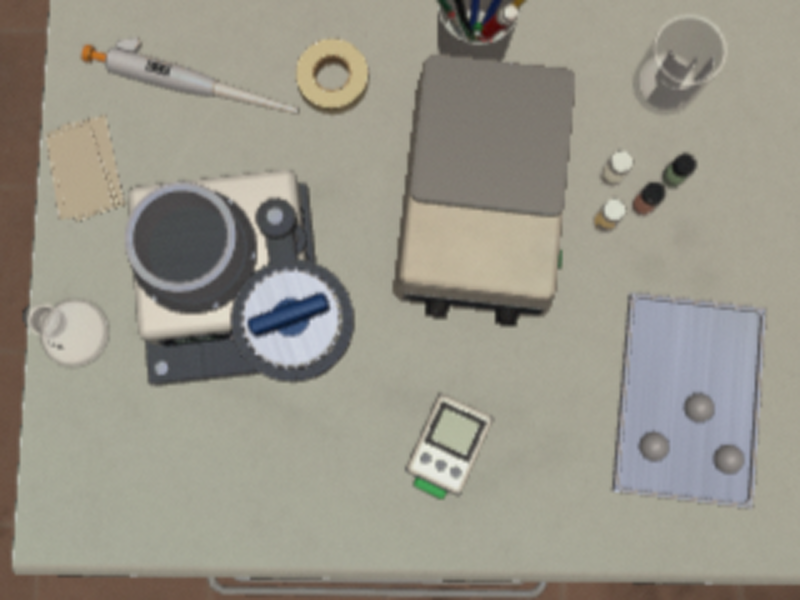

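```bash
python3 - <<'E'
from h import *
T=lambda x,y:(x/2.5+170,y/2.5+130)
S=lambda x,y:(x/2.5+200,y/2.5+200)
for a,b in (((553,140),(700,407)),((549,167),(654,446)),((600,150),(729,459))):
    print('ball',np.round(tri(S(*a),T(*b)),4),np.round(px2z('side',S(*a),.018),4),np.round(px2z('top',T(*b),.018),4))
print('jar', np.round(px2z('top',T(183,238),.155),4),np.round(px2z('side',S(123,136),.155),4))
print('hub', np.round(px2z('top',T(276,215),.187),4),np.round(px2z('side',(273.5,227.9),.187),4))
print('handle', np.round(px2z('top',(282.3,259.2),.202),4),np.round(px2z('side',(298.3,230.7),.202),4))
print('h ends', np.round(px2z('top',T(250,324),.218),4),np.round(px2z('top',T(327,303),.218),4))
print('base edge', np.round(px2z('top',(264.3,279),.011),4),np.round(px2z('side',(289.4,317.3),.011),4))
print('mill', np.round(px2z('top',(264,244.7),0),4),np.round(px2z('side',(269.3,306),0),4))
print('BL', np.round(px2z('top',T(150,384),.022),4),np.round(px2z('side',S(281,252),.022),4))
print('timer', np.round(px2z('top',(346.6,307.7),0),4),np.round(px2z('side',(368.2,295.2),0),4))
print('key', np.round(px2z('top',(339.7,326.1),.0145),4),np.round(px2z('side',(378.8,307.9),.0145),4))
print('beaker', np.round(px2z('top',(435.6,162.6),.0),4),'flask',np.round(px2z('top',(200.5,260.8),0),4),np.round(px2z('side',(221.9,340.4),0),4))
print('tray', np.round(px2z('top',(448.4,290.5),.0),4),[np.round(px2z('top',T(*p),.013)[:2],3) for p in((632,294),(766,307),(752,507),(614,490))])
print('stirrer',[np.round(px2z('top',T(*p),.1)[:2],3) for p in((427,57),(573,68),(556,300),(400,288))])
print('shelf', px2z('top',(300,76),.5)) 
E
```

```text
ball [ 0.4726 -0.1337  0.0158] [ 0.4708 -0.13    0.018 ] [ 0.4717 -0.1339  0.018 ]
ball [ 0.4359 -0.0888  0.0168] [ 0.4354 -0.0862  0.018 ] [ 0.4349 -0.0896  0.018 ]
ball [ 0.4248 -0.1585  0.0154] [ 0.4229 -0.1536  0.018 ] [ 0.4237 -0.159   0.018 ]
jar [0.6031 0.335  0.155 ] [0.5961 0.3436 0.155 ]
hub [0.6166 0.2526 0.187 ] [0.6169 0.2557 0.187 ]
handle [0.5251 0.2448 0.202 ] [0.5434 0.2333 0.202 ]
h ends [0.5221 0.2672 0.218 ] [0.5392 0.2071 0.218 ]
base edge [0.5006 0.3067 0.011 ] [0.4911 0.3091 0.011 ]
mill [0.5857 0.3118 0.    ] [0.5738 0.3123 0.    ]
BL [0.4881 0.3864 0.022 ] [0.4962 0.2339 0.022 ]
timer [0.4348 0.1088 0.    ] [ 0.4466  0.091  -0.    ]
key [0.3918 0.1255 0.0145] [0.3753 0.1215 0.0145]
beaker [ 0.7989 -0.1154  0.    ] flask [0.5445 0.4663 0.    ] [0.5343 0.4739 0.    ]
tray [ 0.4781 -0.1351  0.    ] [array([ 0.58 , -0.074]), array([ 0.568, -0.202]), array([ 0.38, -0.18]), array([ 0.394, -0.052])]
stirrer [array([0.787, 0.126]), array([ 0.777, -0.008]), array([0.56 , 0.011]), array([0.57, 0.15])]
shelf [0.75288457 0.19509491 0.5       ]
```

```bash
python3 - <<'E'
from h import *
save('top','t2.png',(215,180,345,285),6)
save('side','s2.png',(200,210,330,340),4.5)
E
```

```text
(no output)
```

View pics/t2.png

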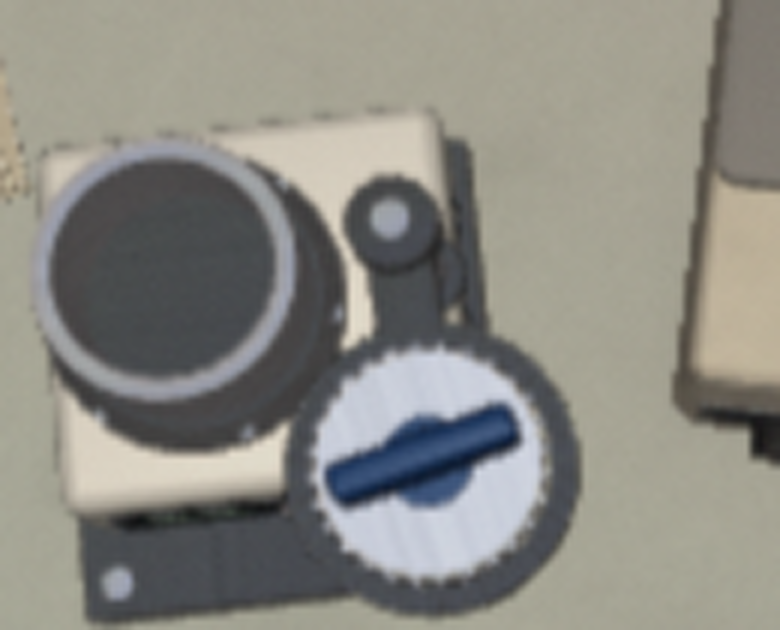

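View pics/s2.png

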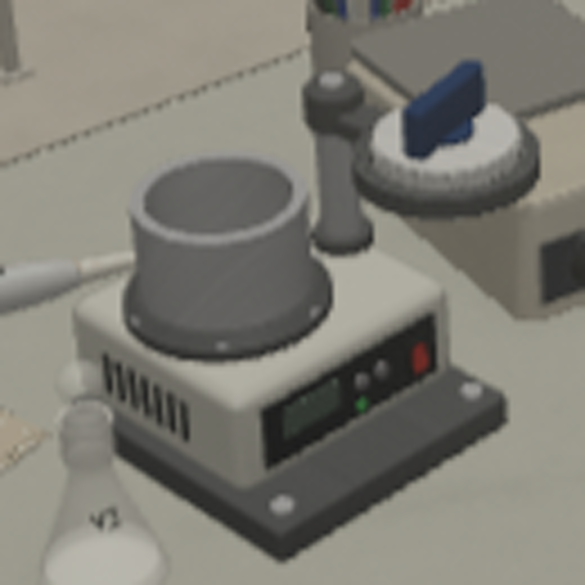

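```bash
cat > fit.py <<'E'
from h import *
T=lambda x,y:(x/6+215,y/6+180)
S=lambda x,y:(x/4.5+200,y/4.5+210)
obs=[('top',T(167,271),(.03,.02,.155)),('top',T(391,219),(.03,-.065,.187)),('top',T(68,512),(-.043,.077,.085)),('top',T(42,155),(.098,.077,.085)),('top',T(438,112),(.098,-.077,.085)),
('top',T(85,617),(-.08,.085,.011)),
('side',S(220.5,199),(.03,.02,.155)),('side',S(331,80),(.03,-.065,.187)),('side',S(507,405),(-.08,-.085,.022)),('side',S(283,560),(-.08,.085,0))]
def res(p,full=False):
    M=R.from_euler('z',p[2]).as_matrix();r=[]
    for c,uv,X in obs:
        r.append(proj(c,M@np.array(X)+[p[0],p[1],0])[0]-uv)
    return np.array(r) if full else np.ravel(r)
o=least_squares(res,[.58,.31,.1],loss='soft_l1')
x=o.x;print(x);print(np.round(res(x,True),1))
M=R.from_euler('z',x[2]).as_matrix();W=lambda *X:np.round(M@np.array(X)+[x[0],x[1],0],4)
print('jar',W(.03,.02,.155),'edge',W(-.08,0,.011),'hub',W(.03,-.065,.187))
rc=px2z('top',T(434,471),.172);h=W(.03,-.065,.187);d=rc-h;print('ring',rc,np.hypot(*d[:2]),'lid',np.arctan2(-d[0],d[1])-x[2], [np.round(np.r_[h[:2]]+.085*np.array([-np.sin(a+x[2]),np.cos(a+x[2])]),4) for a in (np.arctan2(-d[0],d[1])-x[2],)])
print('h ends', px2z('top',T(335,486),.218),px2z('top',T(515,420),.218))
E
python3 fit.py
```

```text
[0.57663693 0.31412666 0.1088383 ]
[[-0.7 -0.5]
 [ 0.1  0.9]
 [-1.4 -0.4]
 [-0.7 -1.4]
 [-0.3 -0.9]
 [ 0.4  1.2]
 [ 0.6 -2.1]
 [ 1.7  0.2]
 [ 1.3 -3. ]
 [-0.1  0.8]]
jar [0.6043 0.3373 0.155 ] edge [0.4971 0.3054 0.011 ] hub [0.6135 0.2528 0.187 ]
ring [0.53034342 0.23754168 0.172     ] 0.08454485472650021 lid 1.6434284871696523 [array([0.5299, 0.2375])]
h ends [0.51934455 0.26548015 0.218     ] [0.54158144 0.20710307 0.218     ]
```

```bash
cat >> h.py <<'E'
def psi(s):
    m=R.from_rotvec(s['orientation']).as_matrix(); return np.degrees(np.arctan2(m[1,0],m[0,0]))
def plan(*P,yaw=None):
    s=read_state(); p=np.array(s['tool_pos']); a=psi(s); print('t',round(s['t'],2),'tcp',np.round(p,4),'psi',round(a,2),'open',round(s['opening'],4),'F',np.round(s['force'],1),'q6',round(s['q'][5],2))
    if yaw is not None:
        tw=-np.radians((yaw-a+180)%360-180); print('twist',round(tw,3),'rows',int(np.ceil(abs(tw)/.125))); a=yaw
    c,n=np.cos(np.radians(a)),np.sin(np.radians(a))
    for X in P:
        d=np.array(X)-p; t=np.array([d[0]*c+d[1]*n,d[0]*n-d[1]*c,-d[2]]); k=max(1,int(np.ceil(abs(t).max()/.0415)))
        print(X,'total',np.round(t,4),'rows',k,'each',np.round(t/k,4)); p=np.array(X)
E
python3 -m creep '[[0,0,0,-0.1127,145],[0,0,0,-0.1127,145],[0,0,0,-0.1127,145],[0,0,0,-0.1127,145],[0,0,0,-0.1127,145],[0,0,0,-0.1127,145],[0,0,0,-0.1127,145],[0,0,0,-0.1127,145],[0,0,0,-0.1127,145],[0,0,0,0,145]]' 40
python3 -c "
from h import *
plan((.435,-.0885,.09),yaw=83)"
```

```text
t: 2.23
tool_pos: [0.2522, -0.5444, 0.2296]
orientation: [2.348, 2.087, 0.0]
force: [0.1, -0.2, -0.4]
opening: 0.0403
t 2.23 tcp [ 0.2522 -0.5444  0.2296] psi 83.28 open 0.0403 F [ 0.1 -0.2 -0.4] q6 -1.11
twist 0.005 rows 1
(0.435, -0.0885, 0.09) total [0.4748 0.1259 0.1396] rows 12 each [0.0396 0.0105 0.0116]
```

```bash
python3 -m creep '[[0.0396,0.0105,0.0116,0,145],[0.0396,0.0105,0.0116,0,145],[0.0396,0.0105,0.0116,0,145],[0.0396,0.0105,0.0116,0,145],[0.0396,0.0105,0.0116,0,145],[0.0396,0.0105,0.0116,0,145],[0.0396,0.0105,0.0116,0,145],[0.0396,0.0105,0.0116,0,145],[0.0396,0.0105,0.0116,0,145],[0.0396,0.0105,0.0116,0,145],[0.0396,0.0105,0.0116,0,145],[0.0396,0.0105,0.0116,0,145]]'
python3 - <<'E'
from h import *
plan((.435,-.0885,.09))
plan((.435,-.0885,.018))
save('top','t3.png',(360,220,520,340),5)
save('side','s3.png',(360,200,500,305),5)
E
```

```text
t: 3.23
tool_pos: [0.432, -0.0962, 0.0934]
orientation: [2.357, 2.075, 0.001]
force: [0.8, -0.3, 0.4]
opening: 0.0398
t 3.23 tcp [ 0.432  -0.0962  0.0934] psi 82.71 open 0.0398 F [ 0.8 -0.3  0.4] q6 -0.21
(0.435, -0.0885, 0.09) total [0.008  0.002  0.0034] rows 1 each [0.008  0.002  0.0034]
t 3.23 tcp [ 0.432  -0.0962  0.0934] psi 82.71 open 0.0398 F [ 0.8 -0.3  0.4] q6 -0.21
(0.435, -0.0885, 0.018) total [0.008  0.002  0.0754] rows 2 each [0.004  0.001  0.0377]
```

View pics/t3.png

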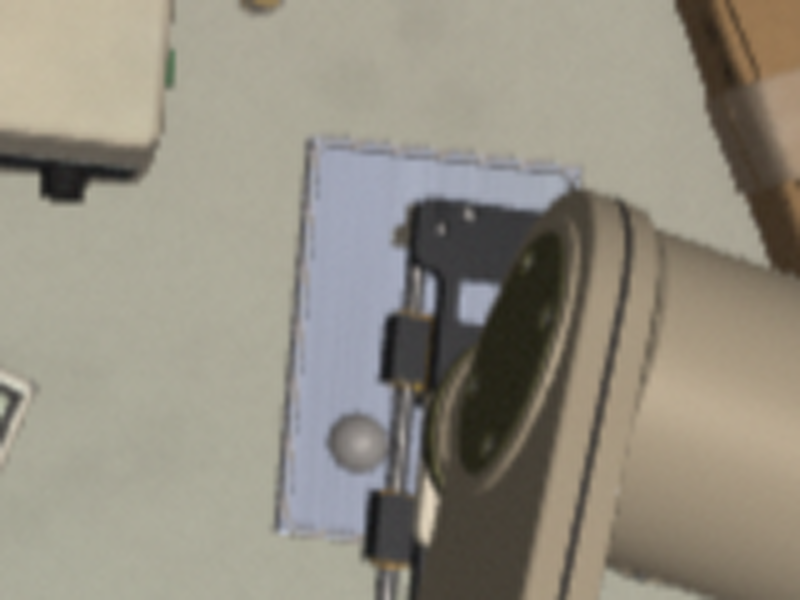

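View pics/s3.png

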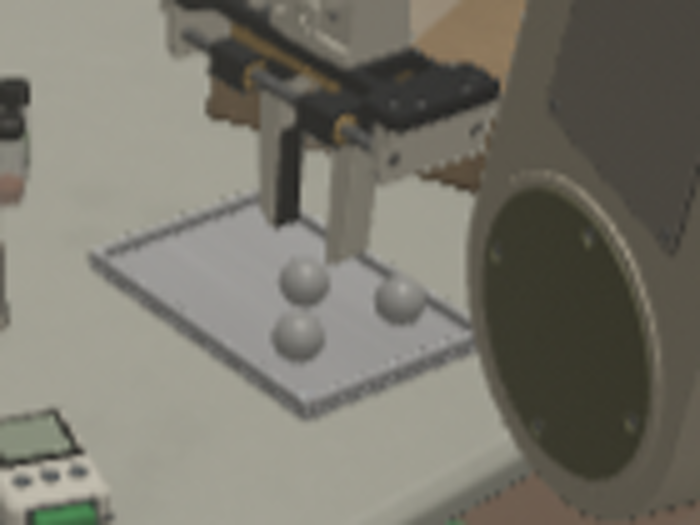

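```bash
python3 -c "
from h import *
plan((.435,-.0885,.05),(.435,-.0885,.0178))"
```

```text
t 3.33 tcp [ 0.4316 -0.0924  0.0916] psi 83.08 open 0.0401 F [-0.2 -0.4 -0.5] q6 -0.21
(0.435, -0.0885, 0.05) total [0.0043 0.0029 0.0416] rows 2 each [0.0022 0.0014 0.0208]
(0.435, -0.0885, 0.0178) total [0.     0.     0.0322] rows 1 each [0.     0.     0.0322]
```

```bash
python3 -m creep '[[0.0022,0.0014,0.0208,0,145],[0.0022,0.0014,0.0208,0,145],[0,0,0.011,0,145],[0,0,0.011,0,145],[0,0,0.0095,0,145],[0,0,0,0,145]]'
python3 -c "
from h import *
plan((.435,-.0885,.0178))"
```

```text
t: 3.83
tool_pos: [0.4335, -0.0941, 0.0186]
orientation: [-2.354, -2.078, 0.002]
force: [-1.0, 0.3, 0.2]
opening: 0.0396
t 3.83 tcp [ 0.4335 -0.0941  0.0186] psi 82.87 open 0.0396 F [-1.   0.3  0.2] q6 -0.2
(0.435, -0.0885, 0.0178) total [0.0057 0.0008 0.0008] rows 1 each [0.0057 0.0008 0.0008]
```

```bash
for i in 1 2 3 4; do python3 -m creep '[[0,0,0,0,145]]' | grep tool_pos; done; python3 - <<'E'
from h import *
save('side','s4.png',(360,200,500,305),5)
E
```

```text
tool_pos: [0.4345, -0.0943, 0.0202]
tool_pos: [0.4353, -0.0945, 0.0211]
tool_pos: [0.4356, -0.0944, 0.0213]
tool_pos: [0.4355, -0.0943, 0.0212]
```

View pics/s4.png

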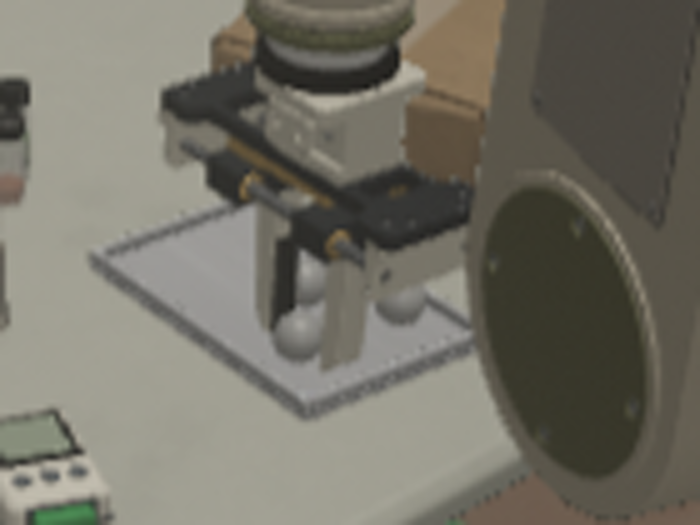

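```bash
python3 -m creep '[[0.0055,0,0.0033,0,145],[0,0,0,0,145],[0,0,0,0,145],[0,0,0,0,145],[0,0,0,0,255],[0,0,0,0,255],[0,0,0,0,255],[0,0,0,0,255],[0,0,0,0,255],[0,0,0,0,255]]' 40
```

```text
t: 5.05
tool_pos: [0.4356, -0.0886, 0.0171]
orientation: [2.353, 2.081, 0.0]
force: [0.7, -0.4, -0.1]
opening: 0.0266
```

```bash
python3 -m creep '[[0,0,-0.02,0,255],[0,0,-0.04,0,255],[0,0,-0.04,0,255],[0,0,-0.04,0,255],[0,0,-0.04,0,255],[0,0,-0.04,0,255],[0,0,-0.013,0,255],[0,0,0,0,255],[0,0,0,0,255]]'
python3 - <<'E'
from h import *
plan((.604,.337,.25),(.604,.337,.174),yaw=83)
save('side','s5.png',(300,100,500,250),4)
E
```

```text
t: 5.8
tool_pos: [0.4357, -0.0886, 0.2498]
orientation: [2.353, 2.081, 0.001]
force: [-0.3, -0.3, -1.6]
opening: 0.0263
t 5.8 tcp [ 0.4357 -0.0886  0.2498] psi 82.97 open 0.0263 F [-0.3 -0.3 -1.6] q6 -0.19
twist -0.001 rows 1
(0.604, 0.337, 0.25) total [ 4.429e-01  1.152e-01 -2.000e-04] rows 11 each [ 0.0403  0.0105 -0.    ]
(0.604, 0.337, 0.174) total [0.    0.    0.076] rows 2 each [0.    0.    0.038]
```

View pics/s5.png

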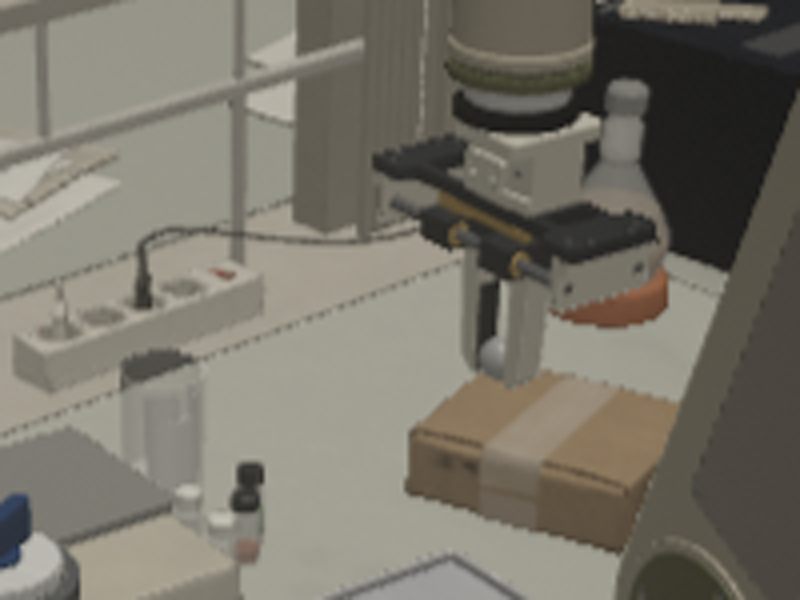

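```bash
python3 -m creep '[[0.02,0.005,0,0,255],[0.0403,0.0105,0,0,255],[0.0403,0.0105,0,0,255],[0.0403,0.0105,0,0,255],[0.0403,0.0105,0,0,255],[0.0403,0.0105,0,0,255],[0.0403,0.0105,0,0,255],[0.0403,0.0105,0,0,255],[0.0403,0.0105,0,0,255],[0.0403,0.0105,0,0,255],[0.0403,0.0105,0,0,255],[0.02,0.005,0,0,255]]'
python3 -m creep '[[0,0,0,0,255],[0,0,0,0,255],[0,0,0,0,255],[0,0,0,0,255],[0,0,0,0,255],[0,0,0,0,255]]'
python3 - <<'E'
from h import *
plan((.604,.337,.175))
save('side','s6.png',(180,150,340,270),5)
save('top','t6.png',(180,130,380,280),4)
E
```

```text
t: 6.85
tool_pos: [0.6026, 0.3408, 0.2448]
orientation: [-2.349, -2.082, 0.008]
force: [1.5, -0.2, -1.1]
opening: 0.0263
t: 7.35
tool_pos: [0.6039, 0.336, 0.2504]
orientation: [2.355, 2.079, 0.0]
force: [0.2, -0.8, -0.7]
opening: 0.0264
t 7.35 tcp [0.6039 0.336  0.2504] psi 82.9 open 0.0264 F [ 0.2 -0.8 -0.7] q6 0.56
(0.604, 0.337, 0.175) total [ 0.001  -0.      0.0754] rows 2 each [ 0.0005 -0.      0.0377]
```

View pics/s6.png

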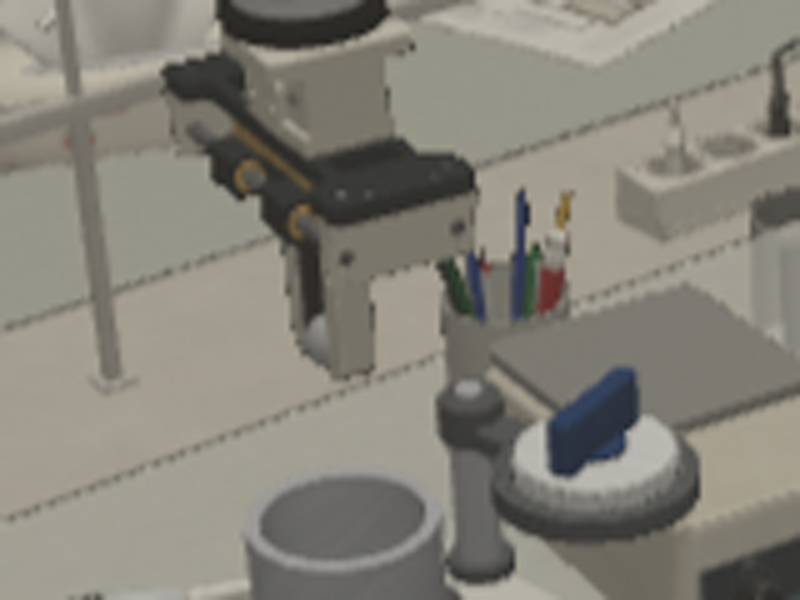

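View pics/t6.png

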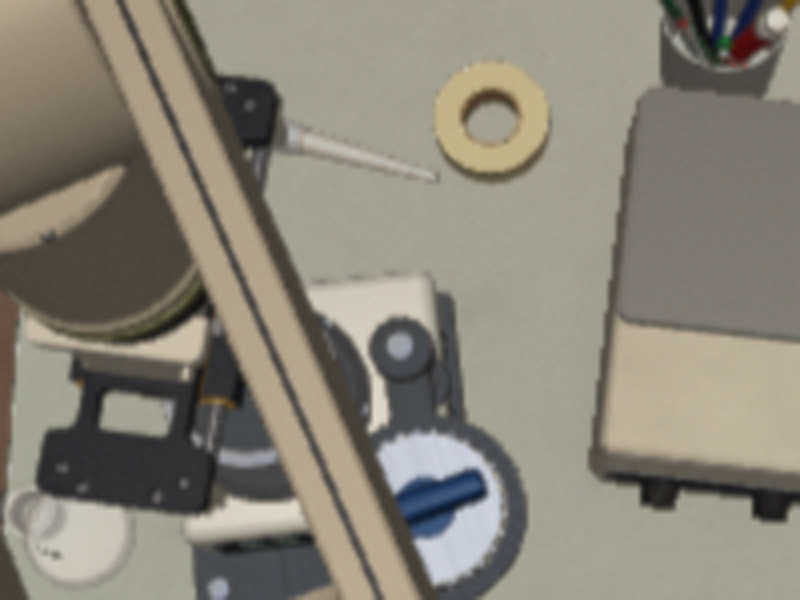

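```bash
python3 -m creep '[[0,0,0.025,0,255],[0,0,0.03,0,255],[0,0,0.02,0,255],[0,0,0,0,255],[0,0,0,0,255],[0,0,0,0,255],[0,0,0,0,255]]'
python3 - <<'E'
from h import *
plan((.604,.337,.175))
save('side','s7.png',(180,190,340,310),5)
E
```

```text
t: 8.03
tool_pos: [0.6052, 0.3376, 0.178]
orientation: [2.353, 2.08, 0.006]
force: [0.7, 0.2, -0.9]
opening: 0.0266
t 8.03 tcp [0.6052 0.3376 0.178 ] psi 82.96 open 0.0266 F [ 0.7  0.2 -0.9] q6 0.56
(0.604, 0.337, 0.175) total [-0.0007 -0.0011  0.003 ] rows 1 each [-0.0007 -0.0011  0.003 ]
```

View pics/s7.png

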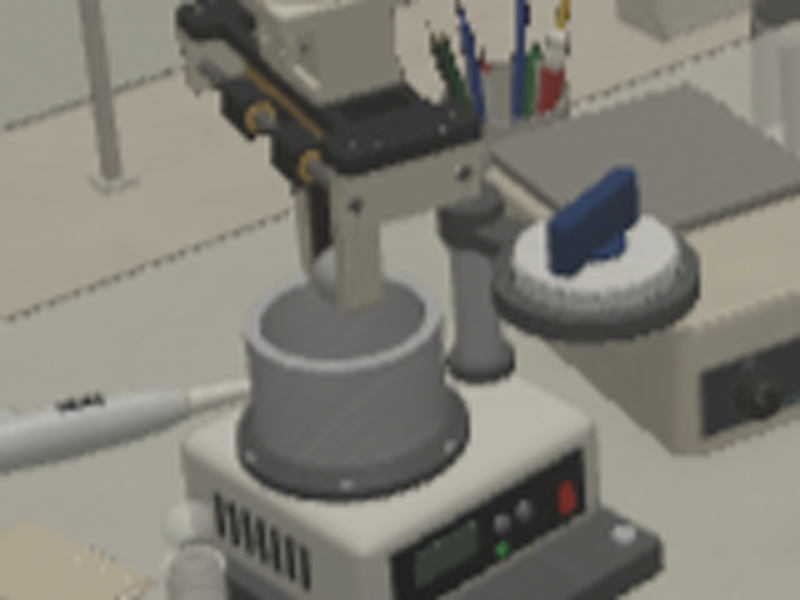

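```bash
python3 -m creep '[[0,0,0.006,0,255],[0,0,0,0,255],[0,0,0,0,255],[0,0,0,0,145],[0,0,0,0,145],[0,0,0,0,145],[0,0,-0.02,0,145],[0,0,-0.035,0,145],[0,0,-0.03,0,145],[0,0,0,0,145],[0,0,0,0,145]]'
python3 - <<'E'
from h import *
plan((.426,-.155,.25),(.426,-.155,.08),(.426,-.155,.018))
save('side','s8.png',(180,190,340,310),5)
E
```

```text
t: 9.0
tool_pos: [0.6054, 0.3378, 0.2579]
orientation: [2.352, 2.08, 0.01]
force: [-0.2, -0.8, -1.1]
opening: 0.0403
t 9.0 tcp [0.6054 0.3378 0.2579] psi 82.97 open 0.0403 F [-0.2 -0.8 -1.1] q6 0.56
(0.426, -0.155, 0.25) total [-0.5111 -0.1177  0.0079] rows 13 each [-0.0393 -0.0091  0.0006]
(0.426, -0.155, 0.08) total [0.   0.   0.17] rows 5 each [0.    0.    0.034]
(0.426, -0.155, 0.018) total [0.    0.    0.062] rows 2 each [0.    0.    0.031]
```

View pics/s8.png

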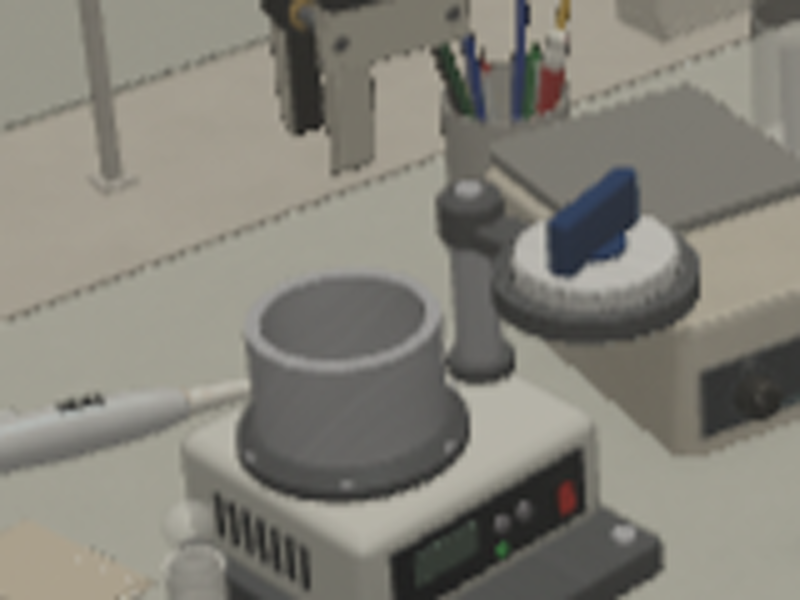

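```bash
python3 -m creep '[[-0.0393,-0.0091,0,0,145],[-0.0393,-0.0091,0,0,145],[-0.0393,-0.0091,0,0,145],[-0.0393,-0.0091,0,0,145],[-0.0393,-0.0091,0,0,145],[-0.0393,-0.0091,0,0,145],[-0.0393,-0.0091,0,0,145],[-0.0393,-0.0091,0,0,145],[-0.0393,-0.0091,0,0,145],[-0.0393,-0.0091,0.02,0,145],[-0.0393,-0.0091,0.035,0,145],[-0.0393,-0.0091,0.035,0,145]]'
python3 -m creep '[[-0.0393,-0.0091,0.04,0,145],[0,0,0.035,0,145],[0,0,0,0,145],[0,0,0,0,145],[0,0,0,0,145],[0,0,0,0,145]]'
python3 - <<'E'
from h import *
plan((.4235,-.1555,.08),(.4235,-.1555,.0178))
save('side','s9.png',(360,200,500,305),5)
save('top','t9.png',(180,180,440,375),3)
E
```

```text
t: 10.05
tool_pos: [0.4436, -0.0996, 0.1792]
orientation: [2.354, 2.08, -0.0]
force: [0.9, 0.9, -1.1]
opening: 0.0403
t: 10.55
tool_pos: [0.4362, -0.1257, 0.1186]
orientation: [2.35, 2.081, 0.002]
force: [0.0, 0.3, 0.7]
opening: 0.0399
t 10.55 tcp [ 0.4362 -0.1257  0.1186] psi 83.05 open 0.0399 F [0.  0.3 0.7] q6 -0.27
(0.4235, -0.1555, 0.08) total [-0.0311 -0.009   0.0386] rows 1 each [-0.0311 -0.009   0.0386]
(0.4235, -0.1555, 0.0178) total [0.     0.     0.0622] rows 2 each [0.     0.     0.0311]
```

View pics/s9.png

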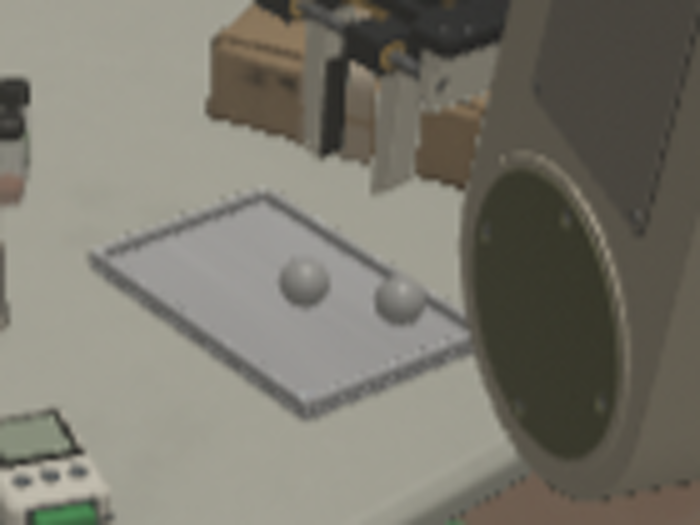

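View pics/t9.png

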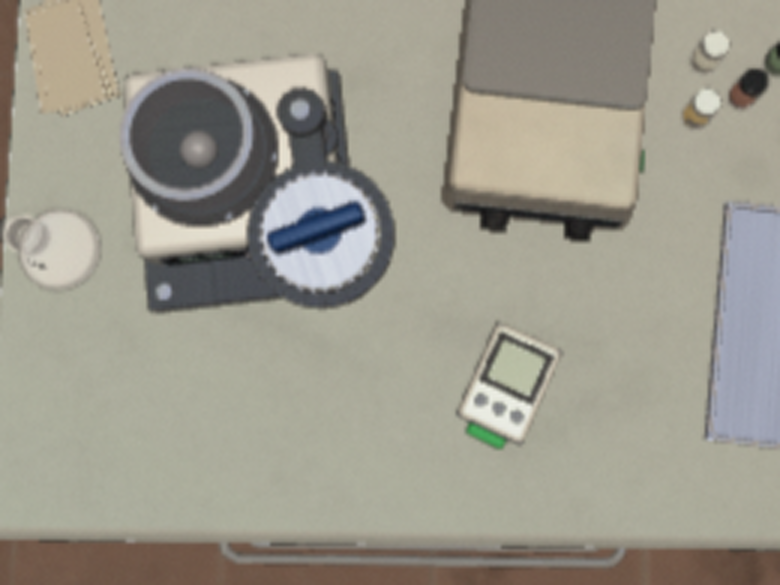

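```bash
python3 -m creep '[[-0.0155,-0.0045,0.01,0,145],[-0.0155,-0.0045,0.018,0,145],[0,0,0.018,0,145],[0,0,0.018,0,145],[0,0,0.018,0,145],[0,0,0.01,0,145],[0,0,0.006,0,145],[0,0,0,0,145],[0,0,0,0,145],[0,0,0,0,145],[0,0,0,0,145],[0,0,0,0,145]]'
python3 - <<'E'
from h import *
plan((.4235,-.1555,.0178))
save('side','s10.png',(360,200,500,305),5)
E
```

```text
t: 11.65
tool_pos: [0.4227, -0.1559, 0.0195]
orientation: [2.352, 2.08, 0.001]
force: [-0.5, 0.7, 0.1]
opening: 0.0404
t 11.65 tcp [ 0.4227 -0.1559  0.0195] psi 82.97 open 0.0404 F [-0.5  0.7  0.1] q6 -0.34
(0.4235, -0.1555, 0.0178) total [0.0005 0.0007 0.0017] rows 1 each [0.0005 0.0007 0.0017]
```

View pics/s10.png

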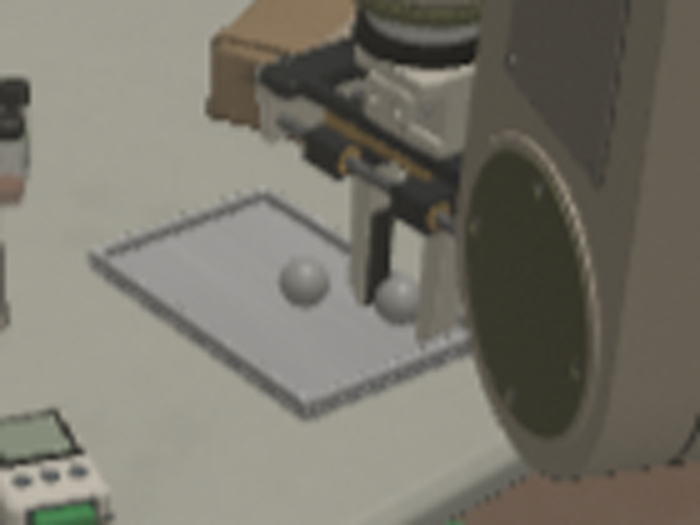

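```bash
python3 -m creep '[[0.003,0,0.0015,0,145],[0,0,0,0,145],[0,0,0,0,145],[0,0,0,0,255],[0,0,0,0,255],[0,0,0,0,255],[0,0,0,0,255],[0,0,0,0,255],[0,0,0,0,255],[0,0,-0.02,0,255],[0,0,-0.035,0,255],[0,0,-0.04,0,255]]' 40
python3 -m creep '[[0,0,-0.04,0,255],[0,0,-0.04,0,255],[0,0,-0.04,0,255],[0,0,-0.02,0,255],[0,0,0,0,255],[0,0,0,0,255],[0,0,0,0,255]]'
python3 - <<'E'
from h import *
plan((.604,.337,.25),(.604,.337,.174))
save('side','s11.png',(300,100,500,250),4)
E
```

```text
t: 12.7
tool_pos: [0.42, -0.1515, 0.1106]
orientation: [-2.349, -2.077, 0.004]
force: [0.5, -0.8, 0.0]
opening: 0.0261
t: 13.28
tool_pos: [0.4217, -0.1523, 0.2505]
orientation: [-2.352, -2.08, 0.001]
force: [-1.4, -0.5, -1.7]
opening: 0.026
t 13.28 tcp [ 0.4217 -0.1523  0.2505] psi 82.97 open 0.026 F [-1.4 -0.5 -1.7] q6 -0.34
(0.604, 0.337, 0.25) total [5.079e-01 1.210e-01 5.000e-04] rows 13 each [0.0391 0.0093 0.    ]
(0.604, 0.337, 0.174) total [0.    0.    0.076] rows 2 each [0.    0.    0.038]
```

View pics/s11.png

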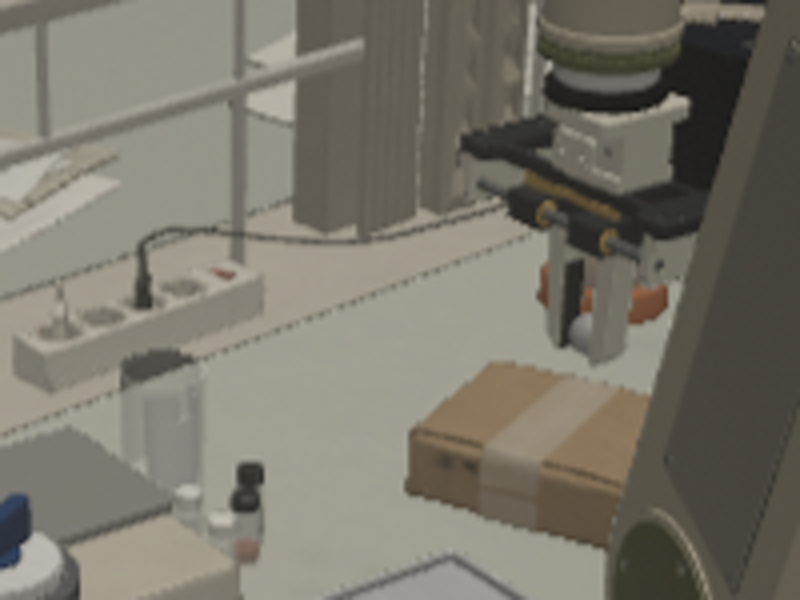

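```bash
python3 -m creep '[[0.02,0.0045,0,0,255],[0.038,0.009,0,0,255],[0.038,0.009,0,0,255],[0.038,0.009,0,0,255],[0.038,0.009,0,0,255],[0.038,0.009,0,0,255],[0.038,0.009,0,0,255],[0.038,0.009,0,0,255],[0.038,0.009,0,0,255],[0.038,0.009,0,0,255],[0.038,0.009,0,0,255],[0.038,0.009,0,0,255]]'
python3 -m creep '[[0.038,0.009,0,0,255],[0.03,0.008,0,0,255],[0,0,0,0,255],[0,0,0,0,255],[0,0,0,0,255],[0,0,0,0,255],[0,0,0,0,255]]'
python3 -c "
from h import *
plan((.604,.337,.172))"
```

```text
t: 14.33
tool_pos: [0.5779, 0.2711, 0.249]
orientation: [-2.352, -2.08, 0.006]
force: [0.8, -0.3, -0.6]
opening: 0.0263
t: 14.92
tool_pos: [0.6038, 0.3335, 0.2522]
orientation: [2.355, 2.079, -0.0]
force: [0.4, -0.1, -1.0]
opening: 0.0259
t 14.92 tcp [0.6038 0.3335 0.2522] psi 82.89 open 0.0259 F [ 0.4 -0.1 -1. ] q6 0.55
(0.604, 0.337, 0.172) total [ 0.0035 -0.0002  0.0802] rows 2 each [ 0.0018 -0.0001  0.0401]
```

```bash
python3 -m creep '[[0.0015,0,0.025,0,255],[0.001,0,0.03,0,255],[0,0,0.024,0,255],[0,0,0,0,255],[0,0,0,0,255],[0,0,0,0,255],[0,0,0,0,255],[0,0,0,0,255]]'
python3 -m creep '[[0,0,0,0,145],[0,0,0,0,145],[0,0,0,0,145],[0,0,-0.02,0,145],[0,0,-0.035,0,145],[0,0,-0.03,0,145],[0,0,0,0,145],[0,0,0,0,145],[0,0,0,0,145]]'
python3 - <<'E'
from h import *
plan((.4715,-.131,.25))
save('side','s12.png',(180,100,480,310),2.6)
E
```

```text
t: 15.58
tool_pos: [0.6055, 0.3377, 0.176]
orientation: [2.353, 2.08, 0.006]
force: [0.5, 0.4, -1.0]
opening: 0.0262
t: 16.33
tool_pos: [0.6041, 0.3374, 0.2578]
orientation: [2.353, 2.081, -0.0]
force: [-0.6, 0.1, -0.5]
opening: 0.04
t 16.33 tcp [0.6041 0.3374 0.2578] psi 82.97 open 0.04 F [-0.6  0.1 -0.5] q6 0.56
(0.4715, -0.131, 0.25) total [-0.4811 -0.0743  0.0078] rows 12 each [-0.0401 -0.0062  0.0006]
```

View pics/s12.png

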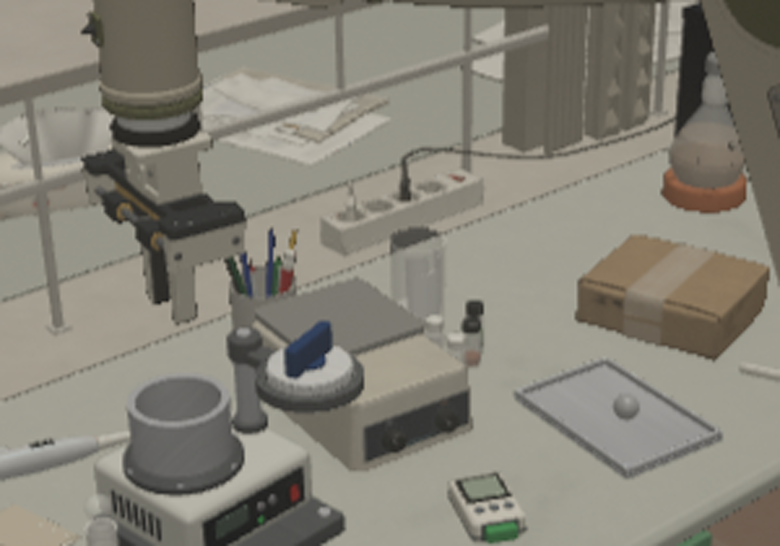

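```bash
python3 -m creep '[[-0.02,-0.003,0,0,145],[-0.039,-0.006,0,0,145],[-0.039,-0.006,0,0,145],[-0.039,-0.006,0,0,145],[-0.039,-0.006,0,0,145],[-0.039,-0.006,0,0,145],[-0.039,-0.006,0,0,145],[-0.039,-0.006,0,0,145],[-0.039,-0.006,0,0,145],[-0.039,-0.006,0,0,145],[-0.039,-0.006,0,0,145],[-0.039,-0.006,0.02,0,145]]'
python3 -m creep '[[-0.039,-0.006,0.04,0,145],[-0.02,-0.006,0.04,0,145],[0,0,0.04,0,145],[0,0,0,0,145],[0,0,0,0,145],[0,0,0,0,145],[0,0,0,0,145],[0,0,0,0,145]]'
python3 -c "
from h import *
plan((.4715,-.131,.05),(.4715,-.131,.0178))"
```

```text
t: 17.38
tool_pos: [0.4814, -0.0997, 0.241]
orientation: [2.351, 2.079, 0.003]
force: [1.5, -0.5, 0.1]
opening: 0.0405
t: 18.05
tool_pos: [0.4676, -0.1435, 0.1354]
orientation: [2.349, 2.08, 0.003]
force: [-1.0, -0.1, -1.0]
opening: 0.0404
t 18.05 tcp [ 0.4676 -0.1435  0.1354] psi 83.04 open 0.0404 F [-1.  -0.1 -1. ] q6 -0.28
(0.4715, -0.131, 0.05) total [0.0129 0.0024 0.0854] rows 3 each [0.0043 0.0008 0.0285]
(0.4715, -0.131, 0.0178) total [0.     0.     0.0322] rows 1 each [0.     0.     0.0322]
```

```bash
python3 -m creep '[[0.006,0.001,0.025,0,145],[0.0065,0.001,0.03,0,145],[0,0,0.025,0,145],[0,0,0.02,0,145],[0,0,0.01,0,145],[0,0,0.007,0,145],[0,0,0,0,145],[0,0,0,0,145],[0,0,0,0,145],[0,0,0,0,145],[0,0,0,0,145],[0,0,0,0,145]]'
python3 - <<'E'
from h import *
plan((.4715,-.131,.0178))
save('side','s13.png',(360,200,500,305),5)
E
```

```text
t: 19.05
tool_pos: [0.4695, -0.1315, 0.0162]
orientation: [2.353, 2.08, 0.001]
force: [0.4, 0.7, -0.1]
opening: 0.0404
t 19.05 tcp [ 0.4695 -0.1315  0.0162] psi 82.97 open 0.0404 F [ 0.4  0.7 -0.1] q6 -0.26
(0.4715, -0.131, 0.0178) total [ 0.0007  0.0019 -0.0016] rows 1 each [ 0.0007  0.0019 -0.0016]
```

View pics/s13.png

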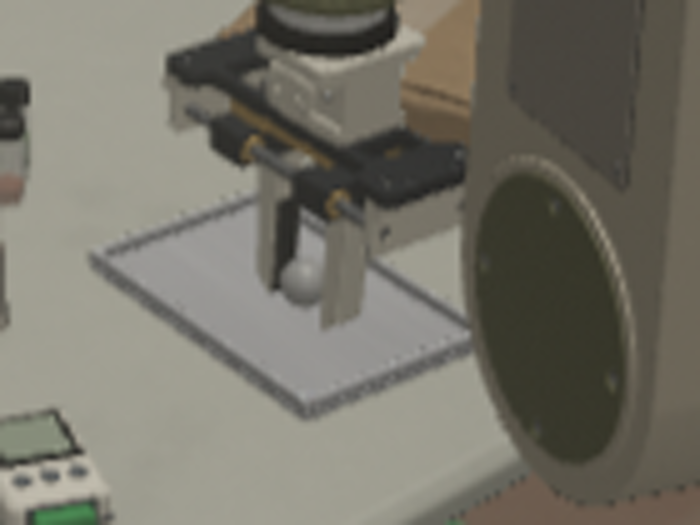

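```bash
python3 -m creep '[[0.003,0.001,-0.0015,0,145],[0,0,0,0,145],[0,0,0,0,145],[0,0,0,0,255],[0,0,0,0,255],[0,0,0,0,255],[0,0,0,0,255],[0,0,0,0,255],[0,0,0,0,255],[0,0,-0.02,0,255],[0,0,-0.035,0,255],[0,0,-0.04,0,255]]' 40
python3 -m creep '[[0,0,-0.04,0,255],[0,0,-0.04,0,255],[0,0,-0.04,0,255],[0,0,-0.02,0,255],[0,0,0,0,255],[0,0,0,0,255],[0,0,0,0,255]]'
python3 - <<'E'
from h import *
plan((.604,.337,.25),(.604,.337,.174))
save('side','s14.png',(300,100,500,250),4)
E
```

```text
t: 20.1
tool_pos: [0.468, -0.1275, 0.1105]
orientation: [-2.349, -2.077, 0.005]
force: [0.3, -0.6, -0.2]
opening: 0.0266
t: 20.68
tool_pos: [0.4698, -0.1282, 0.2505]
orientation: [-2.352, -2.08, 0.002]
force: [-0.2, -0.8, -0.5]
opening: 0.0264
t 20.68 tcp [ 0.4698 -0.1282  0.2505] psi 82.97 open 0.0264 F [-0.2 -0.8 -0.5] q6 -0.25
(0.604, 0.337, 0.25) total [0.4781 0.0762 0.0005] rows 12 each [0.0398 0.0063 0.    ]
(0.604, 0.337, 0.174) total [0.    0.    0.076] rows 2 each [0.    0.    0.038]
```

View pics/s14.png

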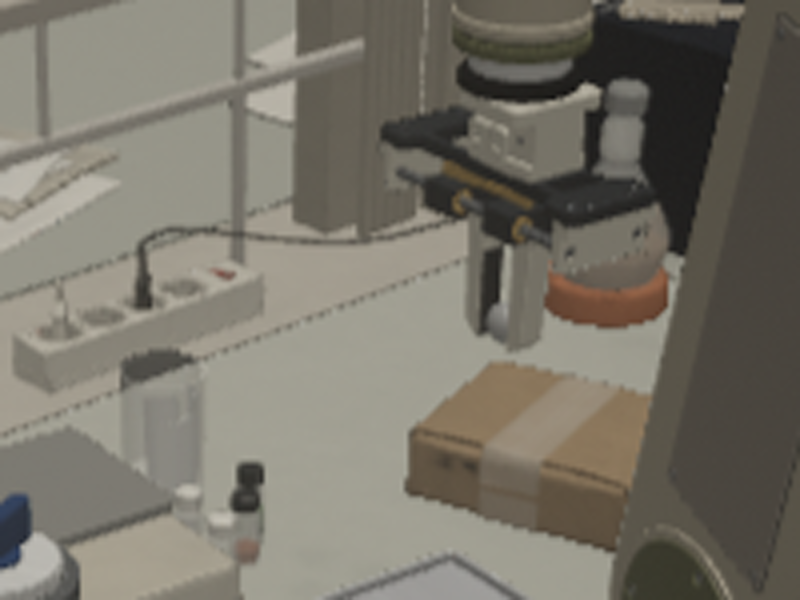

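```bash
python3 -m creep '[[0.02,0.003,0,0,255],[0.0385,0.006,0,0,255],[0.0385,0.006,0,0,255],[0.0385,0.006,0,0,255],[0.0385,0.006,0,0,255],[0.0385,0.006,0,0,255],[0.0385,0.006,0,0,255],[0.0385,0.006,0,0,255],[0.0385,0.006,0,0,255],[0.0385,0.006,0,0,255],[0.0385,0.006,0,0,255],[0.0385,0.006,0,0,255]]'
python3 -m creep '[[0.0345,0.007,0,0,255],[0,0,0,0,255],[0,0,0,0,255],[0,0,0,0,255],[0,0,0,0,255],[0,0,0,0,255]]'
python3 -c "
from h import *
plan((.604,.337,.172))"
```

```text
t: 21.73
tool_pos: [0.5923, 0.3049, 0.2489]
orientation: [-2.352, -2.08, 0.007]
force: [0.9, -1.1, -0.7]
opening: 0.0266
t: 22.23
tool_pos: [0.6045, 0.3353, 0.2523]
orientation: [2.355, 2.079, -0.0]
force: [-0.1, -0.3, -0.9]
opening: 0.0262
t 22.23 tcp [0.6045 0.3353 0.2523] psi 82.89 open 0.0262 F [-0.1 -0.3 -0.9] q6 0.56
(0.604, 0.337, 0.172) total [ 0.0016 -0.0007  0.0803] rows 2 each [ 0.0008 -0.0003  0.0401]
```

```bash
python3 -m creep '[[0.0015,0,0.025,0,255],[0.0005,0,0.03,0,255],[0,0,0.024,0,255],[0,0,0,0,255],[0,0,0,0,255],[0,0,0,0,255],[0,0,0,0,255],[0,0,0,0,255]]'
python3 -m creep '[[0,0,0,0,145],[0,0,0,0,145],[0,0,0,0,145],[0,0,-0.02,0,145],[0,0,-0.035,0,145],[0,0,-0.03,0,145],[-0.035,0,0,-0.1,120],[-0.035,0,0,-0.1,120],[-0.035,0,0,-0.1,120],[-0.03,0,0,-0.1,120],[-0.03,0,0,-0.09,120]]'
python3 -m creep '[[-0.04,0,0,0,120],[-0.04,0,0,0,120],[-0.04,0,0,0,120],[0,0,0,0,120],[0,0,0,0,120],[0,0,0,0,120]]'
python3 - <<'E'
from h import *
plan((.53,.237,.25),yaw=111)
save('side','s15.png',(180,100,480,310),2.6)
save('top','t15.png',(200,180,360,300),5)
E
```

```text
t: 22.9
tool_pos: [0.606, 0.339, 0.1761]
orientation: [2.353, 2.08, 0.006]
force: [0.1, -0.2, -0.7]
opening: 0.0266
t: 23.82
tool_pos: [0.6156, 0.1742, 0.2588]
orientation: [1.771, 2.594, 0.001]
force: [0.3, 0.4, 0.8]
opening: 0.0493
t: 24.32
tool_pos: [0.6589, 0.0638, 0.2581]
orientation: [-1.779, -2.589, -0.0]
force: [0.2, -0.4, -0.6]
opening: 0.0491
t 24.32 tcp [0.6589 0.0638 0.2581] psi 111.0 open 0.0491 F [ 0.2 -0.4 -0.6] q6 -0.35
twist 0.0 rows 1
(0.53, 0.237, 0.25) total [ 0.2079 -0.0582  0.0081] rows 6 each [ 0.0346 -0.0097  0.0014]
```

View pics/s15.png

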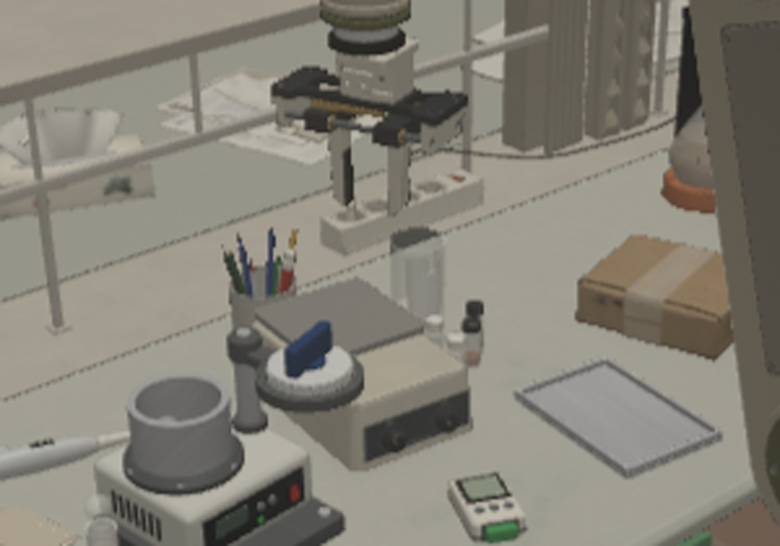

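View pics/t15.png

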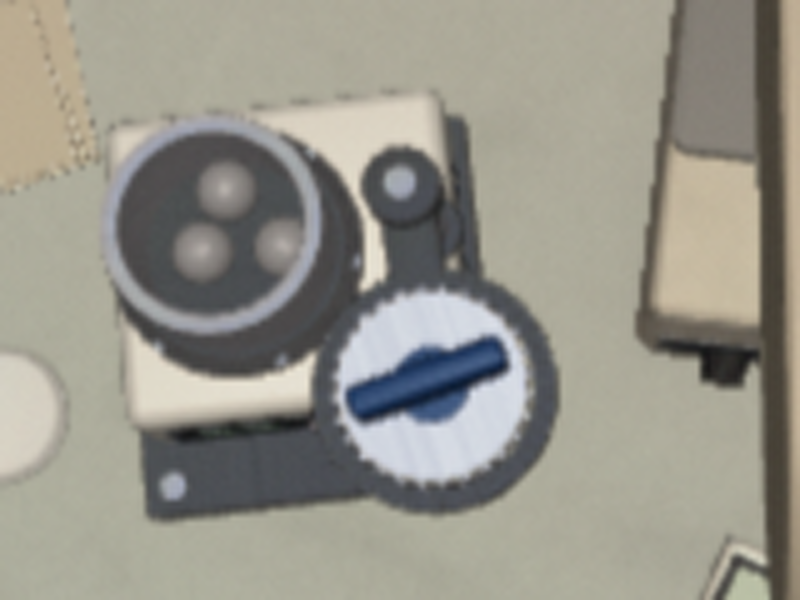

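```bash
python3 -m creep '[[0.02,-0.006,0,0,120],[0.035,-0.0097,0,0,120],[0.035,-0.0097,0,0,120],[0.035,-0.0097,0,0,120],[0.035,-0.0097,0,0,120],[0.03,-0.0085,0,0,120],[0.0179,-0.005,0,0,120],[0,0,0,0,120],[0,0,0,0,120],[0,0,0,0,120],[0,0,0,0,120],[0,0,0,0,120]]'
python3 - <<'E'
from h import *
plan((.53,.237,.205))
save('side','s16.png',(220,130,380,250),5)
E
```

```text
t: 25.42
tool_pos: [0.5303, 0.2361, 0.258]
orientation: [1.78, 2.589, -0.0]
force: [-0.8, -1.0, -0.2]
opening: 0.0493
t 25.42 tcp [0.5303 0.2361 0.258 ] psi 110.98 open 0.0493 F [-0.8 -1.  -0.2] q6 -0.04
(0.53, 0.237, 0.205) total [0.001 0.    0.053] rows 2 each [0.0005 0.     0.0265]
```

View pics/s16.png

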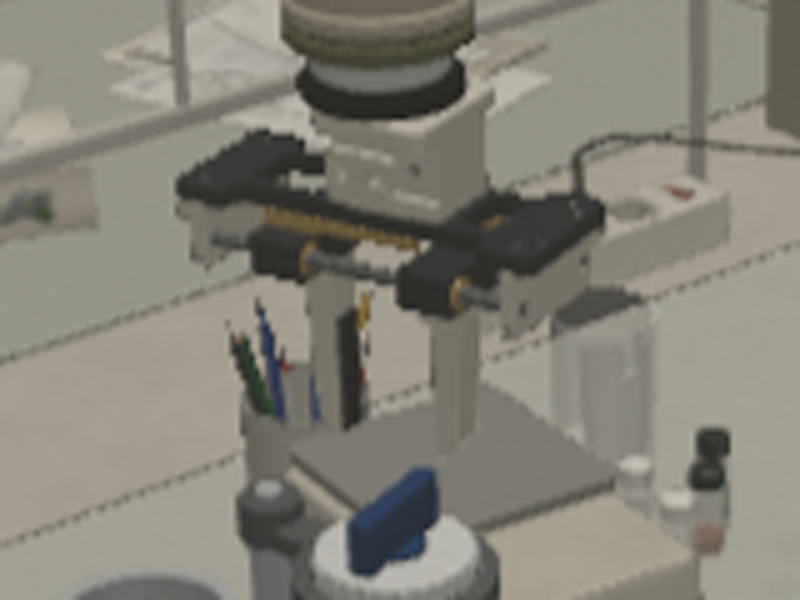

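```bash
python3 -m creep '[[0,0,0.015,0,120],[0,0,0.015,0,120],[0,0,0.012,0,120],[0,0,0.009,0,120],[0,0,0,0,120],[0,0,0,0,120],[0,0,0,0,120],[0,0,0,0,120],[0,0,0,0,120]]'
python3 - <<'E'
from h import *
plan((.53,.237,.205))
save('side','s17.png',(220,150,380,270),5)
E
```

```text
t: 26.22
tool_pos: [0.5304, 0.2369, 0.2082]
orientation: [1.778, 2.589, 0.002]
force: [-0.7, -0.4, -0.0]
opening: 0.0493
t 26.22 tcp [0.5304 0.2369 0.2082] psi 111.05 open 0.0493 F [-0.7 -0.4 -0. ] q6 -0.04
(0.53, 0.237, 0.205) total [ 0.0002 -0.0004  0.0032] rows 1 each [ 0.0002 -0.0004  0.0032]
```

View pics/s17.png

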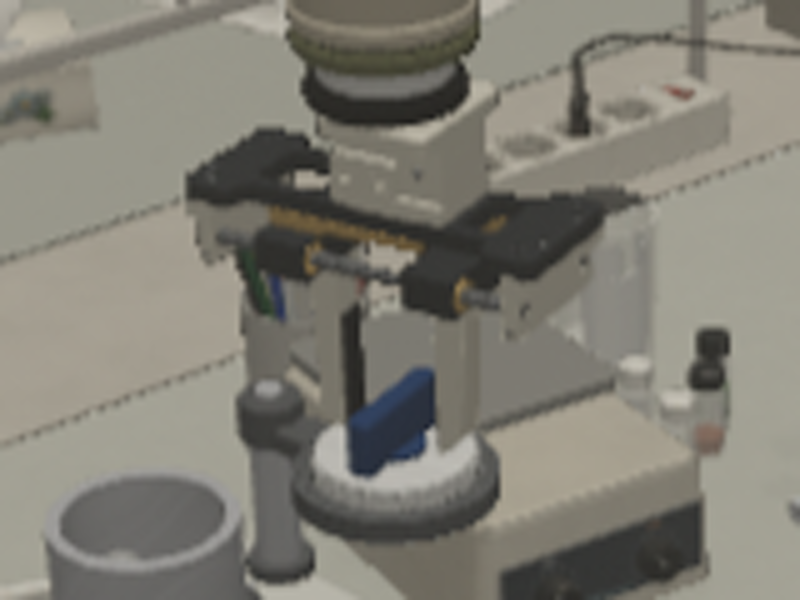

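```bash
python3 -m creep '[[0,0,0.002,0,255],[0,0,0,0,255],[0,0,0,0,255],[0,0,0,0,255],[0,0,0,0,255],[0,0,0,0,255],[0,0,0,0,255],[0,0,0,0,255]]' 20; python3 -c "
from h import *
plan((.53,.237,.205))
print(read_state()['wrist_torque'])
import math
for d in (.08,.1): 
  c=2*.085*math.sin(d/2);a=math.radians(10.6)+d/2;print(d,c*math.cos(a),c*math.sin(a))"
```

```text
t: 26.93
tool_pos: [0.5333, 0.2375, 0.2053]
orientation: [1.776, 2.585, 0.01]
force: [20.2, 5.1, -11.6]
opening: 0.0136
t 26.93 tcp [0.5333 0.2375 0.2053] psi 111.02 open 0.0136 F [ 20.2   5.1 -11.6] q6 -0.04
(0.53, 0.237, 0.205) total [ 0.0008 -0.0033  0.0003] rows 1 each [ 0.0008 -0.0033  0.0003]
[ 0.91013655 -3.38609883  0.02288311]
0.08 0.006626825009745734 0.001516751204831678
0.1 0.008262918314839818 0.0019783813218923123
```

```bash
python3 -m creep '[[0,0.004,0,0,255],[0,0,0,0,255],[0,0,0,0,255],[0,0,0,0,255]]'; python3 -c "
from h import *
plan((.53,.237,.205))
print(read_state()['wrist_torque'])"
```

```text
t: 27.27
tool_pos: [0.5337, 0.2379, 0.2051]
orientation: [1.779, 2.589, -0.0]
force: [0.4, -1.7, 0.8]
opening: 0.0138
t 27.27 tcp [0.5337 0.2379 0.2051] psi 111.03 open 0.0138 F [ 0.4 -1.7  0.8] q6 -0.04
(0.53, 0.237, 0.205) total [ 0.0004 -0.0038  0.0001] rows 1 each [ 0.0004 -0.0038  0.0001]
[-0.36182431 -0.22673059 -0.03071113]
```

```bash
python3 -m creep '[[0.0066,0.0015,0,0.08,255],[0.0066,0.0015,0,0.08,255],[0.0066,0.0015,0,0.08,255],[0.0066,0.0015,0,0.08,255],[0.0066,0.0015,0,0.08,255],[0,0,0,0,255],[0,0,0,0,255],[0,0,0,0,255]]'; python3 -c "
from h import *
plan((.53,.237,.205))
print(read_state()['wrist_torque'])"
```

```text
t: 27.93
tool_pos: [0.5341, 0.272, 0.2052]
orientation: [-2.254, -2.188, -0.001]
force: [0.3, 1.9, -0.1]
opening: 0.0141
t 27.93 tcp [0.5341 0.272  0.2052] psi 88.3 open 0.0141 F [ 0.3  1.9 -0.1] q6 0.41
(0.53, 0.237, 0.205) total [-0.0351 -0.0031  0.0002] rows 1 each [-0.0351 -0.0031  0.0002]
[ 0.32832411 -0.24470906 -0.05509072]
```

```bash
python3 -m creep '[[0.0066,0.0015,0,0.08,255],[0.0066,0.0015,0,0.08,255],[0.0066,0.0015,0,0.08,255],[0.0066,0.0015,0,0.08,255],[0.0066,0.0015,0,0.08,255],[0.0066,0.0015,0,0.08,255],[0.0066,0.0015,0,0.08,255],[0,0,0,0,255],[0,0,0,0,255],[0,0,0,0,255]]'; python3 -c "
from h import *
plan((.53,.237,.205))
print(read_state()['wrist_torque'])"
```

```text
t: 28.77
tool_pos: [0.5562, 0.313, 0.2052]
orientation: [-2.77, -1.481, -0.001]
force: [-0.1, 2.6, 0.5]
opening: 0.0136
t 28.77 tcp [0.5562 0.313  0.2052] psi 56.25 open 0.0136 F [-0.1  2.6  0.5] q6 1.02
(0.53, 0.237, 0.205) total [-0.0778  0.0204  0.0002] rows 2 each [-0.0389  0.0102  0.0001]
[0.4443218  0.01748835 0.00141349]
```

```bash
python3 -m creep '[[0.0066,0.0015,0,0.08,255],[0.0066,0.0015,0,0.08,255],[0.0066,0.0015,0,0.08,255],[0.0066,0.0015,0,0.08,255],[0.0066,0.0015,0,0.08,255],[0.0066,0.0015,0,0.08,255],[0,0,0,0,255],[0,0,0,0,255],[0,0,0,0,255]]'; python3 -c "
from h import *
plan((.53,.237,.205))
print(read_state()['wrist_torque'])"
```

```text
t: 29.52
tool_pos: [0.5904, 0.3344, 0.2052]
orientation: [-3.042, -0.78, -0.001]
force: [0.7, 4.7, -0.3]
opening: 0.0139
t 29.52 tcp [0.5904 0.3344 0.2052] psi 28.76 open 0.0139 F [ 0.7  4.7 -0.3] q6 1.51
(0.53, 0.237, 0.205) total [-0.0998  0.0563  0.0002] rows 3 each [-0.0333  0.0188  0.0001]
[ 0.88393201 -0.04171317  0.07367007]
```

```bash
python3 -m creep '[[0.0066,0.0015,0,0.08,255],[0.0066,0.0015,0,0.08,255],[0.0033,0.0008,0,0.04,255],[0,0,0,0,255],[0,0,0,0,255],[0,0,0,0,255],[0,0,0,0,255]]'; python3 -c "
from h import *
plan((.53,.237,.205))
print(read_state()['wrist_torque'])
save('top','t18.png',(180,150,340,270),5)"
```

```text
t: 30.1
tool_pos: [0.606, 0.338, 0.2051]
orientation: [-3.105, -0.472, 0.002]
force: [-4.1, 4.5, 2.3]
opening: 0.0139
t 30.1 tcp [0.606  0.338  0.2051] psi 17.28 open 0.0139 F [-4.1  4.5  2.3] q6 1.7
(0.53, 0.237, 0.205) total [-1.025e-01  7.390e-02  1.000e-04] rows 3 each [-0.0342  0.0246  0.    ]
[ 0.80836675  0.68361584 -0.08619464]
```

View pics/t18.png

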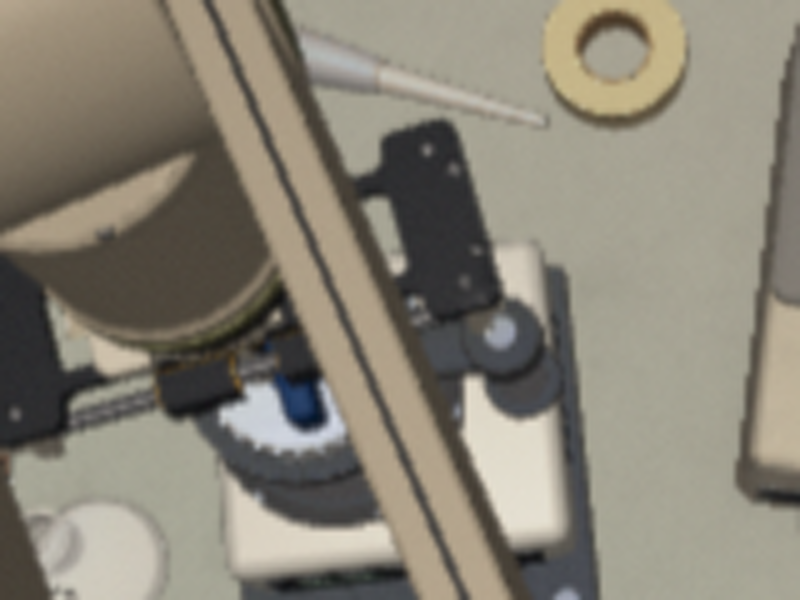

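```bash
python3 -m creep '[[0.003,0.0007,0,0.02,255],[0,0,0,0,255],[0,0,0,0,255],[0,0,0,0,255]]'; python3 -m creep '[[0.003,0.0007,0,0.02,255],[0,0,0,0,255],[0,0,0,0,255],[0,0,0,0,255]]'; python3 -c "
from h import *
plan((.53,.237,.205))
print(read_state()['wrist_torque'])"
```

```text
t: 30.48
tool_pos: [0.6066, 0.3381, 0.205]
orientation: [-3.11, -0.442, 0.011]
force: [-17.2, 1.7, 8.5]
opening: 0.014
t: 30.82
tool_pos: [0.6083, 0.3386, 0.2048]
orientation: [-3.114, -0.412, 0.015]
force: [-23.1, 2.4, 9.2]
opening: 0.014
t 30.82 tcp [0.6083 0.3386 0.2048] psi 15.08 open 0.014 F [-23.1   2.4   9.2] q6 1.74
(0.53, 0.237, 0.205) total [-0.102   0.0777 -0.0002] rows 3 each [-0.034   0.0259 -0.0001]
[ 0.39007608  3.91347353 -0.05164759]
```

```bash
python3 -m creep '[[0,0,0,0,110],[0,0,0,0,110],[0,0,0,0,110],[0,0,0,0,110],[0,0,-0.02,0,110],[0,0,-0.03,0,110],[0,0,0,-0.12,110],[0,0,0,-0.12,110],[0,0,0,-0.12,110],[0,0,0,-0.12,110],[0,0,0,-0.12,110],[0,0,0,-0.12,110]]'
python3 -m creep '[[0,0,0,-0.12,110],[0,0,0,-0.12,110],[0,0,0,-0.12,110],[0,0,0,-0.12,110],[0,0,0,-0.12,110],[0,0,0,-0.12,110],[0,0,0,-0.12,110],[0,0,0,-0.12,110],[0,0,0,-0.12,110],[0,0,0,-0.12,110],[0,0,0,-0.12,110],[0,0,0,-0.12,110]]'
python3 -m creep '[[0,0,0,-0.12,110],[0,0,0,-0.12,110],[0,0,0,-0.12,110],[0,0,0,-0.12,110],[0,0,0,-0.12,110],[0,0,0,-0.12,110],[0,0,0,-0.12,110],[0,0,0,-0.12,110],[0,0,0,0,110],[0,0,0,0,110],[0,0,0,0,110]]'
python3 - <<'E'
from h import *
plan((.6065,.338,.205),yaw=196.5)
save('side','s19.png',(180,120,360,255),4.4)
save('top','t19.png',(180,150,340,270),5)
E
```

```text
t: 31.82
tool_pos: [0.6136, 0.3374, 0.2551]
orientation: [2.768, 1.484, 0.0]
force: [-0.4, 0.9, 0.6]
opening: 0.0531
t: 32.82
tool_pos: [0.6136, 0.3374, 0.2551]
orientation: [1.103, 2.941, -0.0]
force: [0.7, -0.0, 0.2]
opening: 0.0526
t: 33.73
tool_pos: [0.6134, 0.3377, 0.2551]
orientation: [-0.364, 3.12, -0.0]
force: [-1.1, -0.0, -0.2]
opening: 0.0528
t 33.73 tcp [0.6134 0.3377 0.2551] psi -166.69 open 0.0528 F [-1.1 -0.  -0.2] q6 -1.37
twist -0.056 rows 1
(0.6065, 0.338, 0.205) total [0.0066 0.0022 0.0501] rows 2 each [0.0033 0.0011 0.025 ]
```

View pics/s19.png

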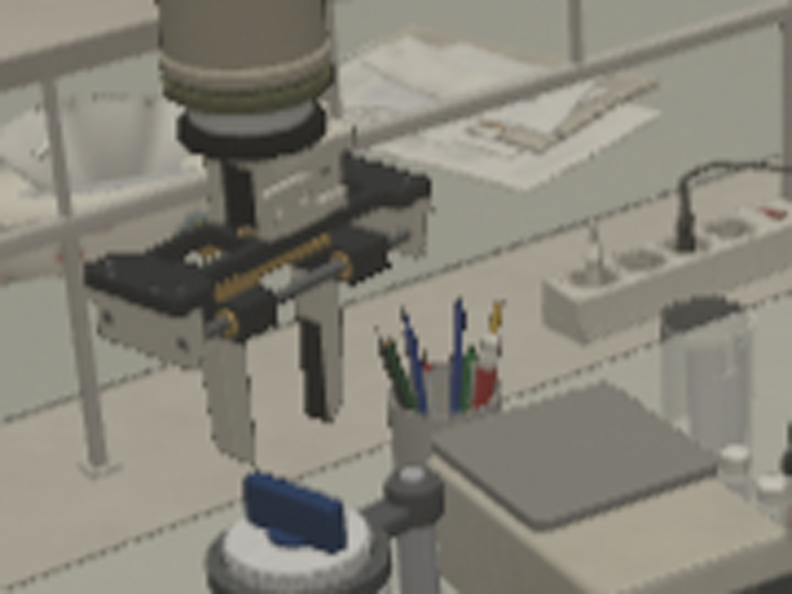

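View pics/t19.png

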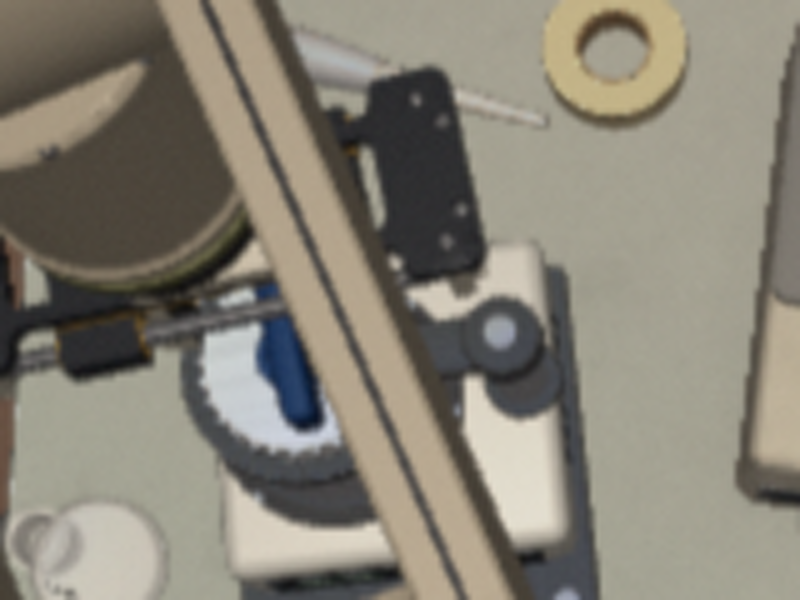

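```bash
python3 - <<'E'
from h import *
S=lambda x,y:(x/4.4+180,y/4.4+120)
a=px2z('side',S(252,480),.2165);b=px2z('side',S(342,512),.2165);print(a,b,(a+b)/2,np.degrees(np.arctan2(*(b-a)[1::-1])))
E
```

```text
[0.6239974  0.35344431 0.2165    ] [0.56285807 0.33581636 0.2165    ] [0.59342774 0.34463034 0.2165    ] -163.91644437261405
```

```bash
python3 - <<'E'
import numpy as np
from scipy.optimize import least_squares
P=np.array([(.5337,.2379),(.5341,.272),(.5562,.313),(.5904,.3344),(.606,.338)])
o=least_squares(lambda c:np.hypot(*(P-c).T)-.085,[.615,.253]);print(o.x,o.fun)
for y in (.05,.109,.16): print(o.x+.085*np.array([-np.sin(y),np.cos(y)]))
E
python3 -m creep '[[0,0,0,-0.056,110],[0.0066,0.0022,0.01,0,110],[0,0,0.02,0,110],[0,0,0.012,0,110],[0,0,0.006,0,110],[0,0,0,0,110],[0,0,0,0,110],[0,0,0,0,110],[0,0,0,0,110],[0,0,0,0,110]]'
python3 - <<'E'
from h import *
plan((.6065,.338,.205),yaw=196.5)
save('side','s20.png',(180,150,340,270),5)
E
```

```text
[0.61716211 0.25374503] [-4.71371090e-05  4.44468953e-05  1.48807026e-05 -2.09780148e-05
 -8.87045963e-06]
[0.61291388 0.33863881]
[0.60791545 0.33824059]
[0.60362006 0.33765935]
t: 34.67
tool_pos: [0.6069, 0.3384, 0.2083]
orientation: [-0.457, 3.106, 0.001]
force: [0.1, 0.2, 0.6]
opening: 0.0531
t 34.67 tcp [0.6069 0.3384 0.2083] psi -163.25 open 0.0531 F [0.1 0.2 0.6] q6 -1.43
twist 0.004 rows 1
(0.6065, 0.338, 0.205) total [ 0.0005 -0.0003  0.0033] rows 1 each [ 0.0005 -0.0003  0.0033]
```

View pics/s20.png

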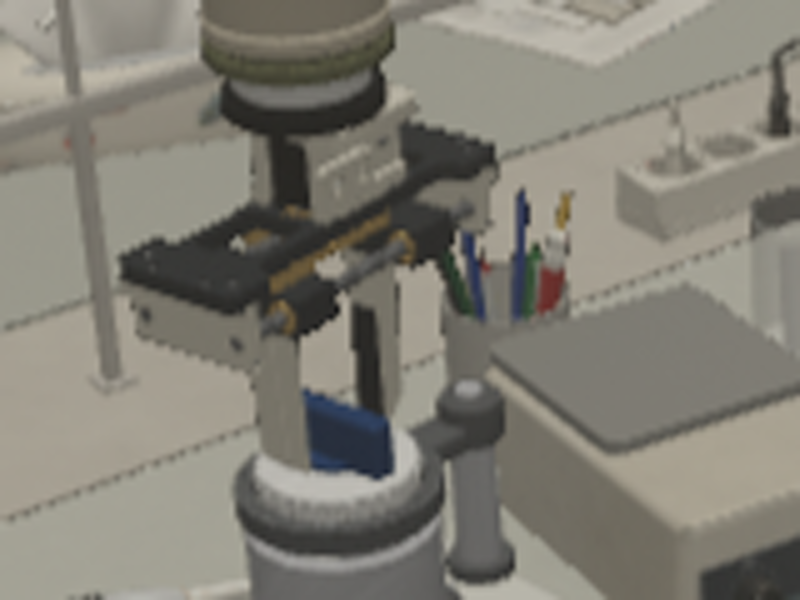

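```bash
python3 -m creep '[[0,0,0.002,0,255],[0,0,0,0,255],[0,0,0,0,255],[0,0,0,0,255],[0,0,0,0,255],[0,0,0,0,255],[0,0,0,0,255]]' 30; python3 -c "
from h import *
plan((.6065,.338,.205))
print(read_state()['wrist_torque'])"
```

```text
t: 35.3
tool_pos: [0.6063, 0.3382, 0.2052]
orientation: [-0.458, 3.108, 0.0]
force: [-0.2, -0.3, -0.8]
opening: 0.0137
t 35.3 tcp [0.6063 0.3382 0.2052] psi -163.24 open 0.0137 F [-0.2 -0.3 -0.8] q6 -1.43
(0.6065, 0.338, 0.205) total [-0.0001 -0.0003  0.0002] rows 1 each [-0.0001 -0.0003  0.0002]
[ 0.09348557 -0.12282112 -0.03737467]
```

```bash
python3 -m creep '[[0,0,0.0002,0.08,255],[0,0,0.0002,0.08,255],[0,0,0.0002,0.08,255],[0,0,0.0002,0.08,255],[0,0,0.0002,0.08,255],[0,0,0.0002,0.08,255],[0,0,0.0002,0.08,255],[0,0,0.0002,0.08,255],[0,0,0.0002,0.08,255],[0,0,0,0,255],[0,0,0,0,255]]'; python3 -c "
from h import *
plan((.6065,.338,.205))
print(read_state()['wrist_torque'])"
```

```text
t: 36.22
tool_pos: [0.6064, 0.3383, 0.2034]
orientation: [0.663, 3.071, 0.0]
force: [0.2, 1.6, 0.5]
opening: 0.0138
t 36.22 tcp [0.6064 0.3383 0.2034] psi 155.65 open 0.0138 F [0.2 1.6 0.5] q6 -0.71
(0.6065, 0.338, 0.205) total [-0.0003 -0.0003 -0.0016] rows 1 each [-0.0003 -0.0003 -0.0016]
[ 0.19036546 -0.15383279 -0.09408426]
```

```bash
python3 -m creep '[[0,0,0.0002,0.08,255],[0,0,0.0002,0.08,255],[0,0,0.0002,0.08,255],[0,0,0.0002,0.08,255],[0,0,0.0002,0.08,255],[0,0,0.0002,0.08,255],[0,0,0.0002,0.08,255],[0,0,0.0002,0.08,255],[0,0,0.0002,0.08,255],[0,0,0,0,255],[0,0,0,0,255]]'; python3 -c "
from h import *
plan((.6065,.338,.205))
print(read_state()['wrist_torque'])"
python3 -m creep '[[0,0,0.0002,0.08,255],[0,0,0.0002,0.08,255],[0,0,0.0002,0.08,255],[0,0,0.0002,0.06,255],[0,0,0,0,255],[0,0,0,0,255]]'; python3 -c "
from h import *
plan((.6065,.338,.205))
print(read_state()['wrist_torque'])"
```

```text
t: 37.13
tool_pos: [0.6064, 0.3384, 0.2016]
orientation: [1.699, 2.642, 0.001]
force: [1.4, 2.1, -0.2]
opening: 0.0136
t 37.13 tcp [0.6064 0.3384 0.2016] psi 114.5 open 0.0136 F [ 1.4  2.1 -0.2] q6 0.01
(0.6065, 0.338, 0.205) total [-0.0004 -0.0001 -0.0034] rows 1 each [-0.0004 -0.0001 -0.0034]
[ 0.317381   -0.22519486 -0.01733092]
t: 37.63
tool_pos: [0.6064, 0.3384, 0.2008]
orientation: [-2.075, -2.359, -0.001]
force: [0.8, 2.3, -0.6]
opening: 0.0139
t 37.63 tcp [0.6064 0.3384 0.2008] psi 97.33 open 0.0139 F [ 0.8  2.3 -0.6] q6 0.31
(0.6065, 0.338, 0.205) total [-0.0004  0.0001 -0.0042] rows 1 each [-0.0004  0.0001 -0.0042]
[ 0.37191415 -0.25712229 -0.0866166 ]
```

```bash
for i in 1; do python3 -m creep '[[0,0,0.0002,0.07,255],[0,0,0.0001,0.07,255],[0,0,0,0,255],[0,0,0,0,255]]'; done; python3 -c "
from h import *
plan((.6065,.338,.205))
print(read_state()['wrist_torque'])"
python3 -m creep '[[0,0,0.0002,0.07,255],[0,0,0.0001,0.07,255],[0,0,0,0,255],[0,0,0,0,255]]'; python3 -c "
from h import *
plan((.6065,.338,.205))
print(read_state()['wrist_torque'])"
```

```text
t: 37.97
tool_pos: [0.6065, 0.3381, 0.2007]
orientation: [2.234, 2.208, 0.0]
force: [1.2, 0.5, 1.5]
opening: 0.0144
t 37.97 tcp [0.6065 0.3381 0.2007] psi 89.34 open 0.0144 F [1.2 0.5 1.5] q6 0.45
(0.6065, 0.338, 0.205) total [-0.0001  0.     -0.0043] rows 1 each [-0.0001  0.     -0.0043]
[ 0.08318003 -0.31904944  0.66288164]
t: 38.3
tool_pos: [0.6066, 0.3377, 0.2007]
orientation: [2.383, 2.046, 0.0]
force: [1.1, -2.7, 5.0]
opening: 0.0159
t 38.3 tcp [0.6066 0.3377 0.2007] psi 81.3 open 0.0159 F [ 1.1 -2.7  5. ] q6 0.59
(0.6065, 0.338, 0.205) total [ 0.0003 -0.0001 -0.0043] rows 1 each [ 0.0003 -0.0001 -0.0043]
[-0.67283731 -0.10801617  0.81541366]
```

```bash
python3 -m creep '[[0,0,0,0,110],[0,0,0,0,110],[0,0,0,0,110],[0,0,0,0,110],[0,0,-0.02,0,110],[0,0,-0.035,0,110],[-0.03,0,-0.02,0,110],[-0.04,0,0,0,110],[-0.04,0,0,0,110],[-0.04,0,0,0,110],[-0.04,0,0,0,110],[-0.04,0,0,0,110]]'
python3 -m creep '[[-0.04,-0.02,0,0,110],[0,-0.02,0,0,110],[0,0,0,0,110],[0,0,0,0,110]]'
python3 - <<'E'
from h import *
plan((.45,.1,.25))
save('side','s21.png',(180,190,420,370),3.3)
save('top','t21.png',(190,180,390,330),4)
for q in ['timer','key_face']:
  for c in ('top','side'):
    for r in tip_of(c,q)[:2]: print(q,c,np.round(r['pixel'],1),round(r['confidence'],2),px2z(c,r['pixel'],0.0145 if q!='timer' else 0)[:2])
E
```

```text
t: 39.3
tool_pos: [0.5697, 0.1095, 0.2749]
orientation: [-2.387, -2.042, -0.0]
force: [0.8, -0.3, 0.0]
opening: 0.053
t: 39.63
tool_pos: [0.5261, 0.0799, 0.2754]
orientation: [2.389, 2.04, 0.001]
force: [0.6, 0.6, -0.4]
opening: 0.0529
t 39.63 tcp [0.5261 0.0799 0.2754] psi 80.99 open 0.0529 F [ 0.6  0.6 -0.4] q6 0.21
(0.45, 0.1, 0.25) total [ 0.008  -0.0783  0.0254] rows 2 each [ 0.004  -0.0392  0.0127]
timer top [349.8 307.4] 0.58 [0.4356337  0.10119727]
timer side [366.7 297.2] 0.9 [0.44260379 0.09989121]
key_face top [337.1 326.3] 0.56 [0.39129825 0.1316062 ]
key_face side [377.5 303.9] 0.59 [0.38937502 0.11257629]
key_face side [273.3 226.1] 0.42 [0.88892518 0.07962155]
```

View pics/s21.png

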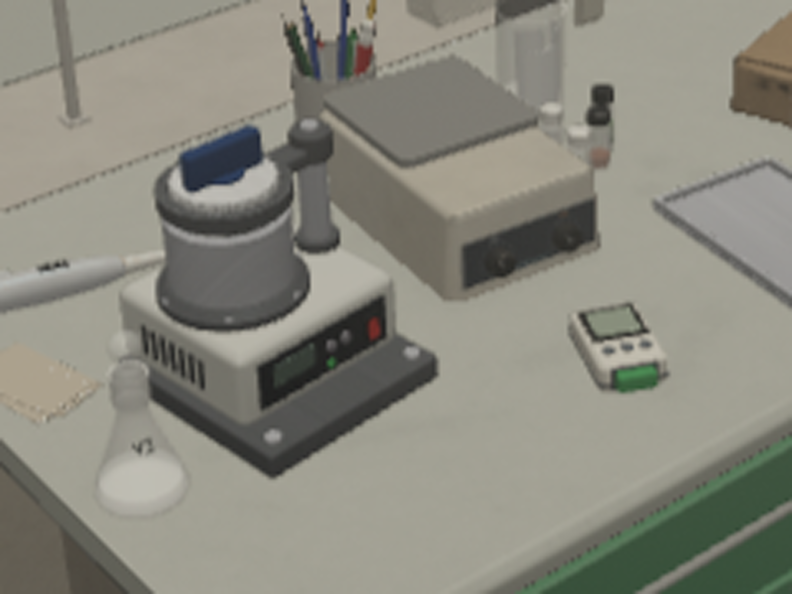

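View pics/t21.png

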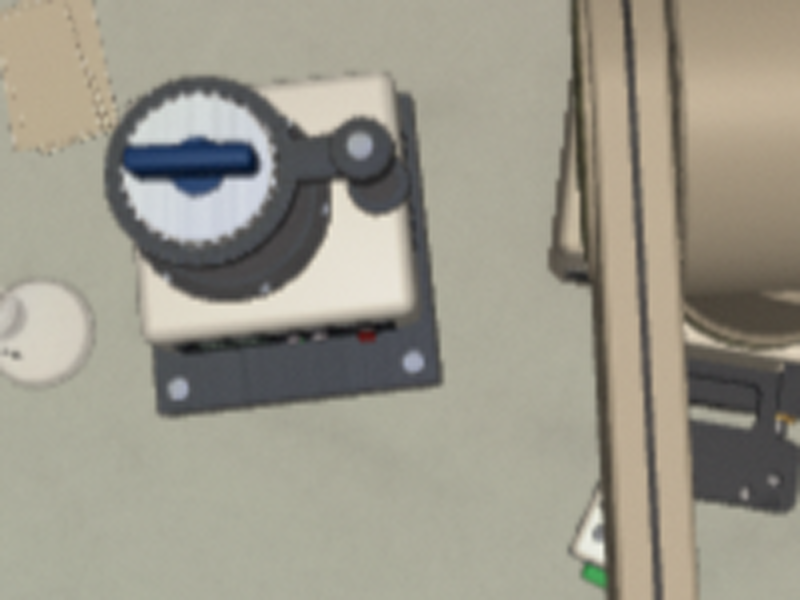

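```bash
python3 - <<'E'
from h import *
T=lambda x,y:(x/3+180,y/3+180)
P=[px2z('top',T(*p),.03)[:2] for p in((500,323),(561,352),(523,443),(459,415))]
P=np.array(P);print(np.round(P,4),P.mean(0))
f=(P[0]+P[1])/2-(P[2]+P[3])/2;print(f,np.hypot(*f),np.degrees(np.arctan2(f[1],f[0])),np.hypot(*(P[0]-P[1])))
s=P[0]+P[3]-P[1]-P[2];print(np.degrees(np.arctan2(s[1],s[0]))-90)
T=lambda x,y:(x/4+190,y/4+180)
h=px2z('top',T(360,146),.187);r=px2z('top',T(202,172),.172);d=r-h;print('lid',h,r,np.arctan2(-d[0],d[1])-.109)
a=px2z('top',T(158,413),.015);b=px2z('top',T(441,383),.015);print(a,b,(a+b)/2,'edge yaw',np.arctan2(-(a-b)[0],(a-b)[1]),np.hypot(*(a-b)[:2]))
a=px2z('top',T(178,388),.024);b=px2z('top',T(414,362),.024);print(a,b,'screws yaw',np.arctan2(-(a-b)[0],(a-b)[1]))
a=px2z('top',T(125,160),.213);b=px2z('top',T(257,157),.213);print('bar',np.degrees(np.arctan2(*(a-b)[1::-1])))
E
```

```text
[[0.4806 0.1099]
 [0.4586 0.0624]
 [0.389  0.0921]
 [0.4096 0.1415]] [0.43445874 0.10147574]
[ 0.07035047 -0.03063569] 0.07673156903176576 -23.531797710941493 0.05227418454939046
-23.77929894846943
lid [0.61549563 0.25338751 0.187     ] [0.60430094 0.33753217 0.172     ] 0.023264295103494134
[0.48937372 0.3892043  0.015     ] [0.50886215 0.22024819 0.015     ] [0.49911794 0.30472624 0.015     ] edge yaw 0.1148385903204261 0.17007635733719836
[0.50365657 0.37600123 0.024     ] [0.52039936 0.23597266 0.024     ] screws yaw 0.11900201060052991
bar 91.73969528652076
```

```bash
python3 -m creep '[[0,-0.035,0,-0.1196,36],[0,-0.02,0,-0.1196,36],[0,0,0,-0.1196,36],[0,0,0,-0.1196,36],[0,0,0,-0.1196,36],[0,0,0,-0.1196,36],[0,0,0,-0.1196,36],[0,0,0,-0.1196,36],[0,0,0,-0.1196,36],[0,0,0,-0.1196,36],[0,0,0,-0.1196,36],[0,0,0,0,36]]'
python3 - <<'E'
from h import *
plan((.436,.101,.15),yaw=156.4)
save('side','s22.png',(180,190,420,370),3.3)
E
```

```text
t: 40.93
tool_pos: [0.4721, 0.0868, 0.275]
orientation: [-0.632, -3.077, 0.0]
force: [-0.7, -0.2, 0.1]
opening: 0.0796
t 40.93 tcp [0.4721 0.0868 0.275 ] psi 156.78 open 0.0796 F [-0.7 -0.2  0.1] q6 -1.09
twist 0.007 rows 1
(0.436, 0.101, 0.15) total [ 0.0388 -0.0014  0.125 ] rows 4 each [ 0.0097 -0.0004  0.0312]
```

View pics/s22.png

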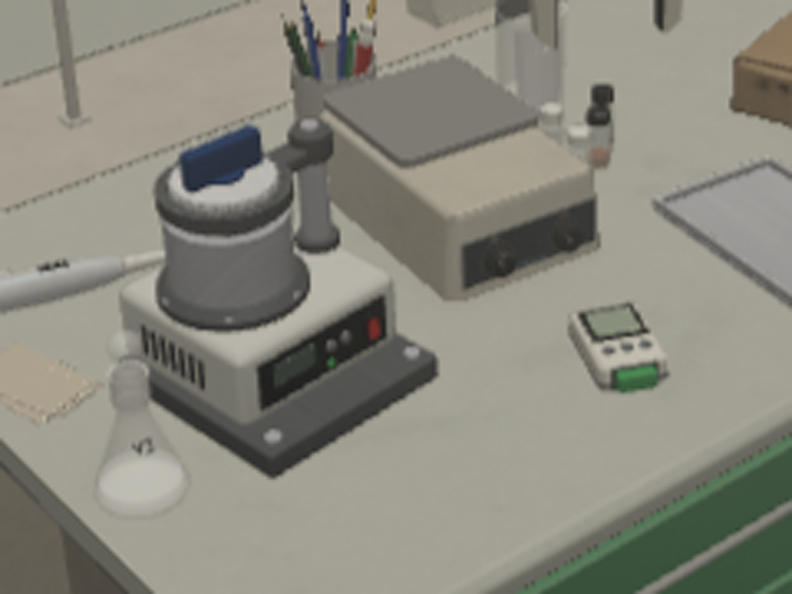

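Timer unmoved (side pixels match the last view). Approach it.

```bash
python3 -m creep '[[0.0097,-0.0004,0.03,0.007,36],[0.0097,-0.0004,0.035,0,36],[0.0097,-0.0004,0.035,0,36],[0.0097,-0.0004,0.035,0,36],[0,0,0.035,0,36],[0,0,0.03,0,36],[0,0,0,0,36],[0,0,0,0,36],[0,0,0,0,36],[0,0,0,0,36],[0,0,0,0,36]]'
python3 - <<'E'
from h import *
plan((.436,.101,.015),yaw=156.4)
save('side','s23.png',(310,210,430,330),5)
E
```

```text
t: 41.9
tool_pos: [0.4378, 0.1009, 0.0776]
orientation: [0.654, 3.069, 0.002]
force: [-1.1, -0.4, 0.6]
opening: 0.0798
t 41.9 tcp [0.4378 0.1009 0.0776] psi 155.95 open 0.0798 F [-1.1 -0.4  0.6] q6 -1.04
twist -0.008 rows 1
(0.436, 0.101, 0.015) total [ 0.0017 -0.0006  0.0626] rows 2 each [ 0.0008 -0.0003  0.0313]
```

View pics/s23.png

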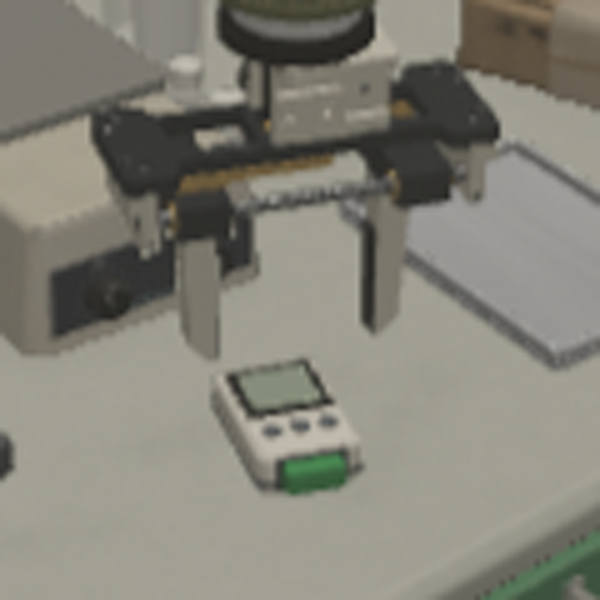

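```bash
python3 -m creep '[[0.0015,0,0.02,-0.008,36],[0,0,0.02,0,36],[0,0,0.012,0,36],[0,0,0.007,0,36],[0,0,0,0,36],[0,0,0,0,36],[0,0,0,0,36],[0,0,0,0,36],[0,0,0,0,36]]'
python3 - <<'E'
from h import *
plan((.436,.101,.0165),yaw=156.4)
save('side','s24.png',(310,210,430,330),5)
E
```

```text
t: 42.7
tool_pos: [0.4353, 0.1014, 0.0171]
orientation: [0.641, 3.074, 0.001]
force: [0.2, 0.1, -0.1]
opening: 0.0801
t 42.7 tcp [0.4353 0.1014 0.0171] psi 156.45 open 0.0801 F [ 0.2  0.1 -0.1] q6 -1.05
twist 0.001 rows 1
(0.436, 0.101, 0.0165) total [-0.0008 -0.0001  0.0006] rows 1 each [-0.0008 -0.0001  0.0006]
```

View pics/s24.png

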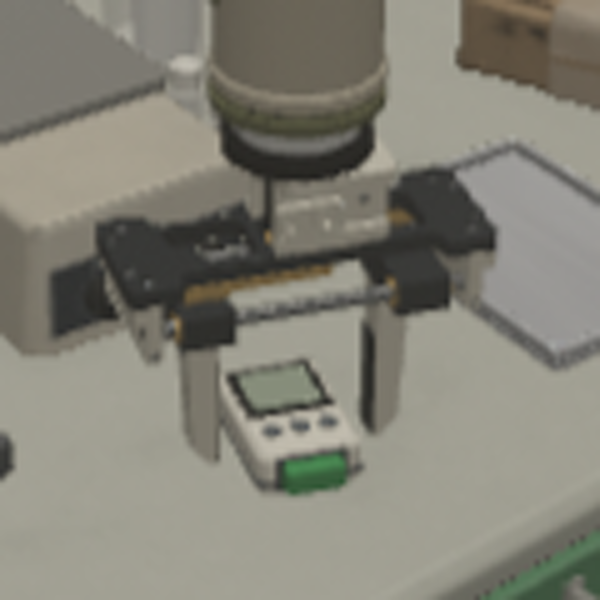

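```bash
python3 -m creep '[[0,0,0,0,255],[0,0,0,0,255],[0,0,0,0,255],[0,0,0,0,255],[0,0,0,0,255],[0,0,0,0,255],[0,0,-0.005,0,255],[0,0,-0.01,0,255],[0,0,0,0,255],[0,0,0,0,255],[0,0,0,0,255]]' 25
python3 - <<'E'
from h import *
plan((.453,.295,.031),yaw=156.4)
plan((.453,.295,.031),yaw=186.5)
save('side','s25.png',(310,210,430,330),5)
E
```

```text
t: 43.67
tool_pos: [0.4347, 0.1013, 0.0314]
orientation: [0.641, 3.075, 0.0]
force: [0.4, -0.6, -1.8]
opening: 0.0562
t 43.67 tcp [0.4347 0.1013 0.0314] psi 156.46 open 0.0562 F [ 0.4 -0.6 -1.8] q6 -1.05
twist 0.001 rows 1
(0.453, 0.295, 0.031) total [0.0608 0.1849 0.0004] rows 5 each [0.0122 0.037  0.0001]
t 43.67 tcp [0.4347 0.1013 0.0314] psi 156.46 open 0.0562 F [ 0.4 -0.6 -1.8] q6 -1.05
twist -0.524 rows 5
(0.453, 0.295, 0.031) total [-0.0402  0.1904  0.0004] rows 5 each [-0.008   0.0381  0.0001]
```

View pics/s25.png

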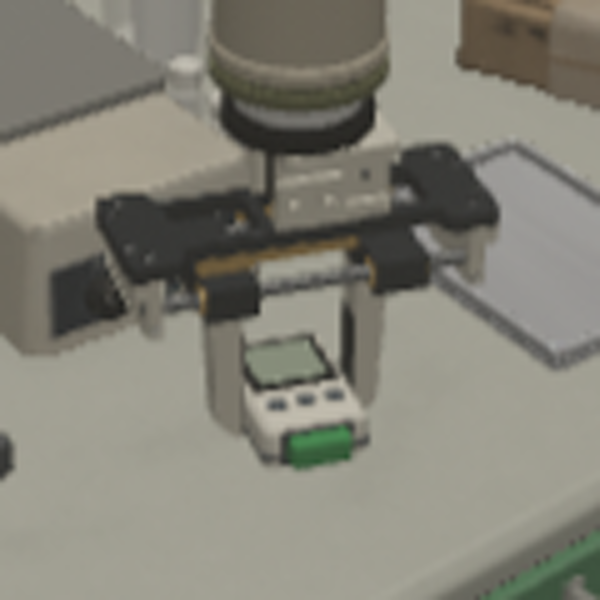

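```bash
python3 -m creep '[[0,0,0,-0.105,255],[0,0,0,-0.105,255],[0,0,0,-0.105,255],[0,0,0,-0.105,255],[0,0,0,-0.104,255],[-0.004,0.02,0,0,255],[-0.008,0.037,0,0,255],[-0.008,0.037,0,0,255],[-0.008,0.037,0,0,255],[-0.008,0.037,0,0,255],[-0.0042,0.0224,0,0,255]]' 
python3 -m creep '[[0,0,0,0,255],[0,0,0,0,255],[0,0,0,0,255],[0,0,0,0,255]]' 
python3 - <<'E'
from h import *
plan((.453,.295,.017),yaw=186.5)
save('side','s26.png',(210,210,380,345),4.5)
save('top','t26.png',(200,180,360,330),4)
E
```

```text
t: 44.63
tool_pos: [0.4528, 0.2983, 0.031]
orientation: [-0.179, 3.136, 0.002]
force: [0.9, -0.6, -2.0]
opening: 0.056
t: 44.97
tool_pos: [0.4525, 0.2938, 0.0306]
orientation: [0.176, -3.136, 0.001]
force: [-0.1, -0.9, -2.2]
opening: 0.0556
t 44.97 tcp [0.4525 0.2938 0.0306] psi -173.57 open 0.0556 F [-0.1 -0.9 -2.2] q6 -1.2
twist -0.001 rows 1
(0.453, 0.295, 0.017) total [-0.0006  0.0011  0.0136] rows 1 each [-0.0006  0.0011  0.0136]
```

View pics/s26.png

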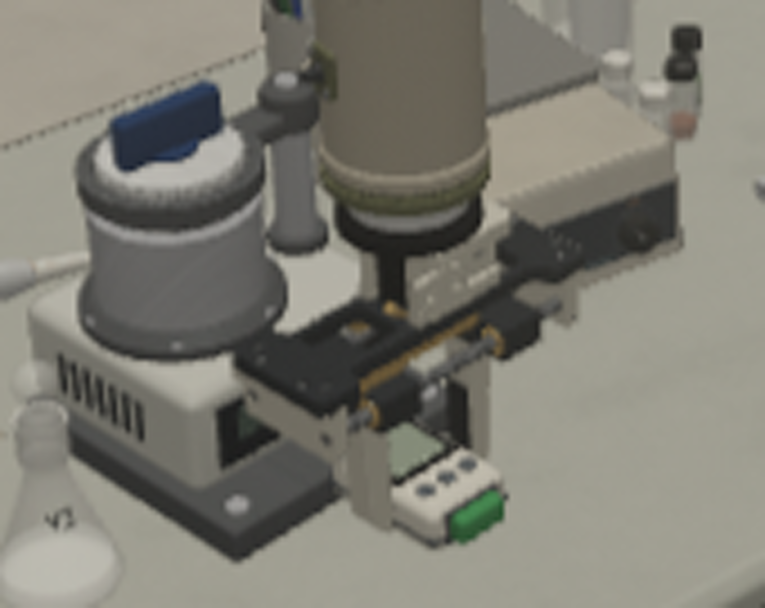

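View pics/t26.png

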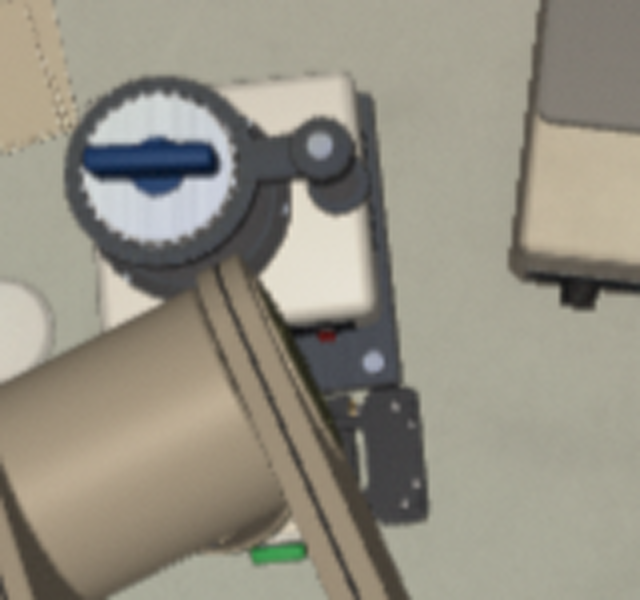

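```bash
python3 -m creep '[[0,0,0.007,0,255],[0,0,0.0065,0,255],[0,0,0,0,255],[0,0,0,0,255],[0,0,0,0,255],[-0.003,0,0,0,255],[0,0,0,0,255],[0,0,0,0,255],[0,0,0,0,255]]' 
python3 -m creep '[[-0.002,0,0,0,255],[0,0,0,0,255],[0,0,0,0,255],[0,0,0,0,255]]';python3 -m creep '[[-0.002,0,0,0,255],[0,0,0,0,255],[0,0,0,0,255],[0,0,0,0,255]]' 
```

```text
t: 45.82
tool_pos: [0.4559, 0.2954, 0.0177]
orientation: [-0.178, 3.137, 0.0]
force: [-0.3, -0.2, -1.3]
opening: 0.0554
t: 46.15
tool_pos: [0.4579, 0.2956, 0.0176]
orientation: [-0.178, 3.137, 0.0]
force: [-0.8, -0.2, -0.3]
opening: 0.0559
t: 46.48
tool_pos: [0.4582, 0.2955, 0.0171]
orientation: [0.178, -3.133, 0.001]
force: [-6.7, -1.2, 2.2]
opening: 0.056
```

```bash
python3 -m creep '[[0,0,0,0,36],[0,0,0,0,36],[0,0,0,0,36],[0,0,0,0,36],[0,0,-0.02,0,36],[0,0,-0.03,0,36],[0,0,-0.03,0,36],[0.03,0,0,0,36],[0.04,0,0,0,255],[0.03,0,0,0,255],[0,0,0,0,255],[0,0,0,0,255]]' 
python3 -m creep '[[0,-0.04,-0.02,0,255],[0,-0.04,0,0,255],[0,-0.04,0,0,255],[0,0,0,0,255],[0,0,0,0,255]]'
python3 - <<'E'
from h import *
plan((.39,.29,.1))
save('side','s27.png',(210,210,380,345),4.5)
save('top','t27.png',(200,180,360,330),4)
E
```

```text
t: 47.48
tool_pos: [0.3594, 0.2845, 0.0977]
orientation: [-0.179, 3.136, 0.0]
force: [0.5, -0.6, 0.3]
opening: 0.058
t: 47.9
tool_pos: [0.3756, 0.1663, 0.1171]
orientation: [-0.17, 3.135, 0.001]
force: [-0.1, 0.7, 0.2]
opening: 0.0246
t 47.9 tcp [0.3756 0.1663 0.1171] psi -173.81 open 0.0246 F [-0.1  0.7  0.2] q6 -1.39
(0.39, 0.29, 0.1) total [-0.0277  0.1214  0.0171] rows 3 each [-0.0092  0.0405  0.0057]
```

View pics/s27.png

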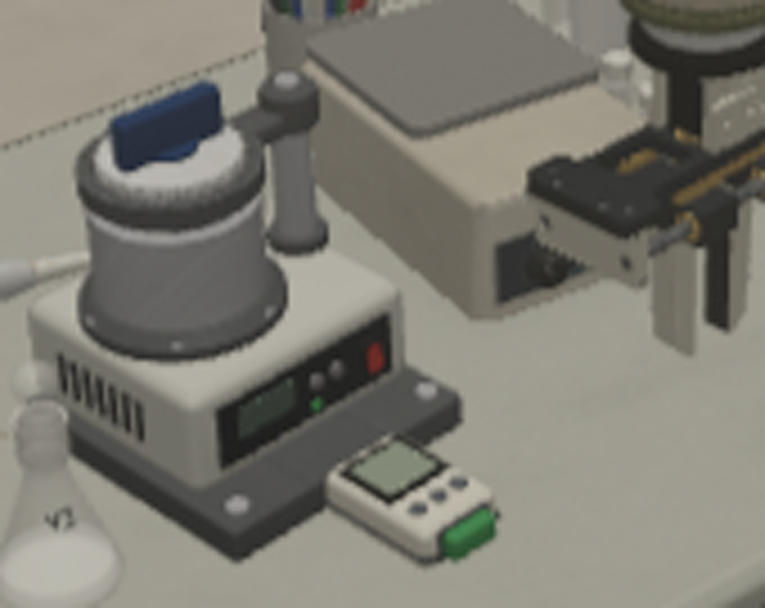

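View pics/t27.png

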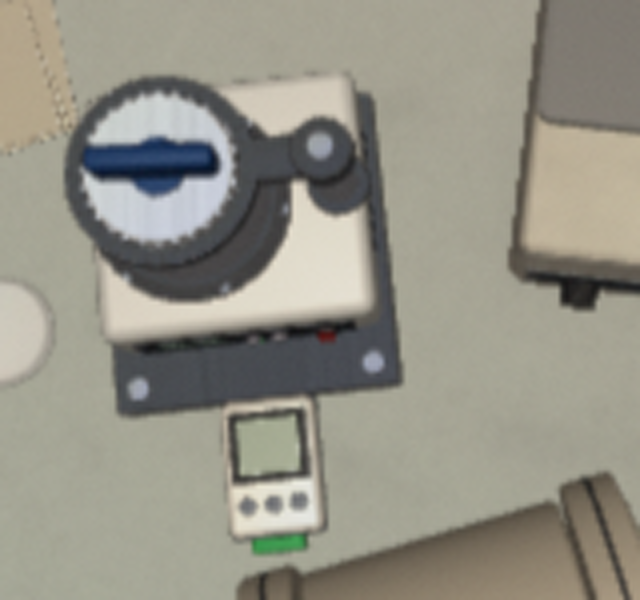

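```bash
python3 -c "
from h import *
plan((.376,.2865,.1),yaw=186.5)"
python3 -m creep '[[0,0,0,-0.005,255],[0,0,0,0,255]]'; python3 -c "
from h import *
plan((.376,.2865,.1),yaw=186.5)"
```

```text
t 48.0 tcp [0.3747 0.1683 0.1168] psi -173.6 open 0.0163 F [-0.1  0.7 -0.2] q6 -1.39
twist -0.002 rows 1
(0.376, 0.2865, 0.1) total [-0.0147  0.1173  0.0168] rows 3 each [-0.0049  0.0391  0.0056]
t: 48.17
tool_pos: [0.3737, 0.169, 0.1163]
orientation: [0.189, -3.136, -0.0]
force: [1.2, 0.2, -0.5]
opening: 0.0035
t 48.17 tcp [0.3737 0.169  0.1163] psi -173.11 open 0.0035 F [ 1.2  0.2 -0.5] q6 -1.39
twist 0.007 rows 1
(0.376, 0.2865, 0.1) total [-0.0156  0.1165  0.0163] rows 3 each [-0.0052  0.0388  0.0054]
```

```bash
python3 -m creep '[[-0.004,0.02,0,0.006,255],[-0.004,0.035,0,0,255],[-0.004,0.035,0,0,255],[-0.0036,0.0265,0,0,255],[0,0,0.03,0,255],[0,0,0.03,0,255],[0,0,0,0,255],[0,0,0,0,255],[0,0,0,0,255],[0,0,0,0,255]]'
python3 - <<'E'
from h import *
plan((.376,.2865,.0175),yaw=186.5)
save('side','s28.png',(210,210,380,345),4.5)
E
```

```text
t: 49.0
tool_pos: [0.3772, 0.2863, 0.0583]
orientation: [-0.176, 3.134, 0.002]
force: [-0.4, -0.1, -0.2]
opening: 0.0006
t 49.0 tcp [0.3772 0.2863 0.0583] psi -173.57 open 0.0006 F [-0.4 -0.1 -0.2] q6 -1.14
twist -0.001 rows 1
(0.376, 0.2865, 0.0175) total [0.0012 0.0003 0.0408] rows 1 each [0.0012 0.0003 0.0408]
```

View pics/s28.png

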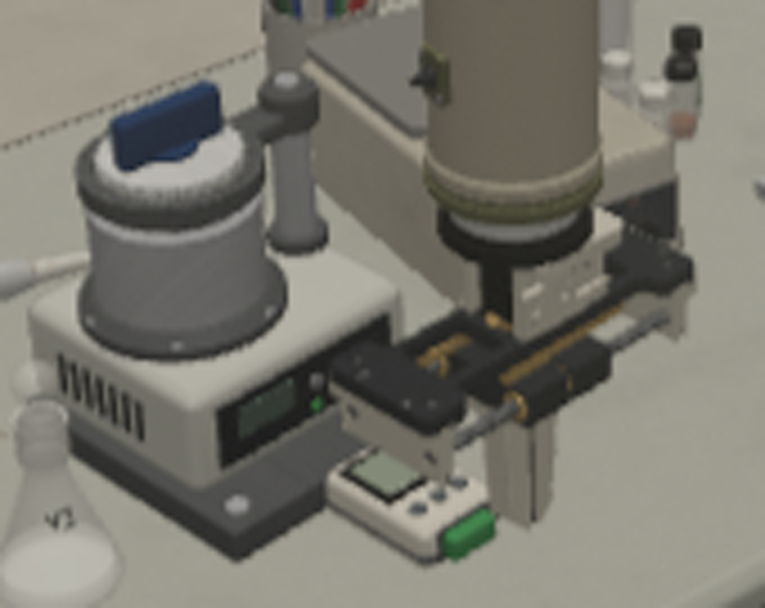

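```bash
python3 -m creep '[[0,0,0.015,0,255],[0,0,0.015,0,255],[0,0,0.01,0,255],[0,0,0,0,255],[0,0,0,0,255],[0,0,0,0,255],[0,0,0,0,255]]'
python3 - <<'E'
from h import *
plan((.376,.2865,.0175),yaw=186.5)
save('side','s29.png',(270,240,350,345),5.5)
E
```

```text
t: 49.63
tool_pos: [0.3769, 0.286, 0.0174]
orientation: [-0.176, 3.135, 0.001]
force: [1.3, 0.5, -0.4]
opening: 0.0001
t 49.63 tcp [0.3769 0.286  0.0174] psi -173.58 open 0.0001 F [ 1.3  0.5 -0.4] q6 -1.14
twist -0.001 rows 1
(0.376, 0.2865, 0.0175) total [ 0.0008  0.0006 -0.0001] rows 1 each [ 0.0008  0.0006 -0.0001]
```

View pics/s29.png

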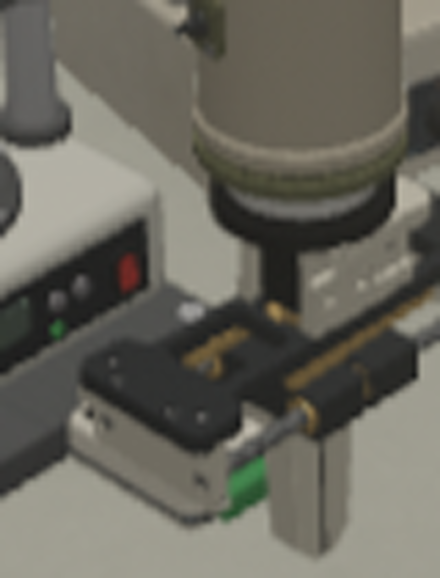

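```bash
python3 -m creep '[[-0.006,0,0,0,255],[-0.006,0,0,0,255],[-0.005,0,0,0,255],[0,0,0,0,255],[0,0,0,0,255],[0,0,0,0,255]]' | egrep 'tool|force'
python3 -m creep '[[-0.003,0,0,0,255],[0,0,0,0,255],[0,0,0,0,255],[0,0,0,0,255]]' | egrep 'tool|force'
python3 -m creep '[[-0.002,0,0,0,255],[0,0,0,0,255],[0,0,0,0,255],[0,0,0,0,255]]' | egrep 'tool|force'
```

```text
tool_pos: [0.3929, 0.2873, 0.0161]
force: [-0.4, 0.9, 0.1]
tool_pos: [0.3959, 0.2877, 0.0162]
force: [0.3, 0.0, 0.5]
tool_pos: [0.3979, 0.288, 0.0163]
force: [-0.3, -0.2, 0.0]
```

```bash
for i in 1; do python3 -m creep '[[-0.002,0,0,0,255],[0,0,0,0,255],[0,0,0,0,255],[0,0,0,0,255]]' | egrep 'tool|force'
python3 -m creep '[[-0.0015,0,0,0,255],[0,0,0,0,255],[0,0,0,0,255],[0,0,0,0,255]]' | egrep 'tool|force'
python3 -m creep '[[-0.0015,0,0,0,255],[0,0,0,0,255],[0,0,0,0,255],[0,0,0,0,255]]' | egrep 'tool|force'; done
python3 - <<'E'
from h import *
save('top','t30.png',(200,240,320,330),6)
E
```

```text
tool_pos: [0.3999, 0.2882, 0.0162]
force: [-0.1, -0.6, 0.9]
tool_pos: [0.4014, 0.2884, 0.0162]
force: [0.2, 0.5, -0.8]
tool_pos: [0.4027, 0.2885, 0.0162]
force: [-2.0, -0.2, 1.0]
```

View pics/t30.png

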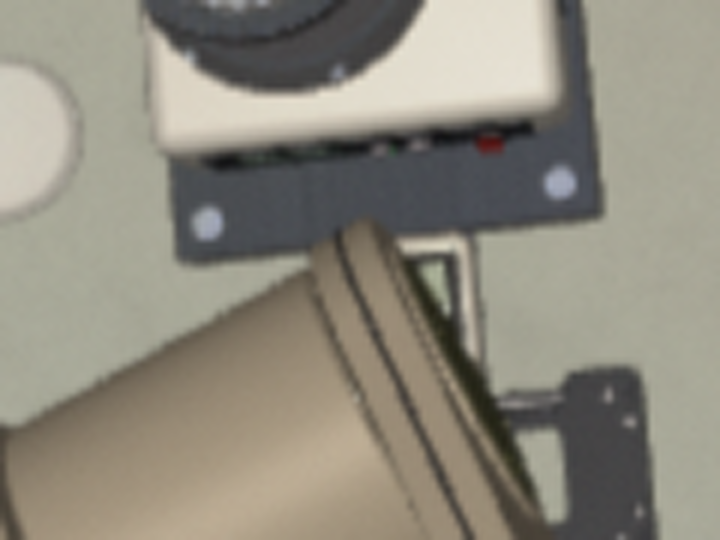

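```bash
python3 -m creep '[[-0.002,0,0,0,255],[0,0,0,0,255],[0,0,0,0,255],[0,0,0,0,255]]' | egrep 'tool|force'
python3 -m creep '[[-0.002,0,0,0,255],[0,0,0,0,255],[0,0,0,0,255],[0,0,0,0,255]]' | egrep 'tool|force'
python3 -m creep '[[-0.0015,0,0,0,255],[0,0,0,0,255],[0,0,0,0,255],[0,0,0,0,255]]' | egrep 'tool|force'
```

```text
tool_pos: [0.4046, 0.2886, 0.0161]
force: [-2.9, 0.5, 0.6]
tool_pos: [0.4066, 0.2888, 0.0161]
force: [-4.3, -1.1, 0.7]
tool_pos: [0.407, 0.2889, 0.0159]
force: [-10.0, -1.8, 5.2]
```

```bash
python3 -m creep '[[-0.0008,0,0,0,255],[0,0,0,0,255],[0,0,0,0,255],[0,0,0,0,255],[0,0,0,0,255],[0,0,0,0,255]]' | egrep 'tool|force'
python3 - <<'E'
from h import *
save('side','s31.png',(240,240,350,345),5.5)
E
python3 -m creep '[[0.004,0,0,0,255],[0.01,0,0,0,255],[0.015,0,0,0,255],[0.01,0,0,0,255],[0,0,-0.03,0,255],[0,0,-0.04,0,255],[0,0,-0.04,0,255],[0,0,-0.04,0,255],[0,-0.03,0,0,255],[0,-0.04,0,0,255],[0,-0.04,0,0,255],[0,-0.04,0,0,255]]'
python3 -m creep '[[0,-0.04,0,0,255],[0,-0.04,0,0,255],[0,0,0,0,255],[0,0,0,0,255],[0,0,0,0,255]]'
python3 - <<'E'
from h import *
st()
save('side','s32.png',(210,210,380,345),4.5)
save('top','t32.png',(200,180,360,330),4)
E
```

```text
tool_pos: [0.4071, 0.2889, 0.0159]
force: [-13.6, -1.9, 9.0]
t: 54.45
tool_pos: [0.3874, 0.1347, 0.167]
orientation: [-0.178, 3.133, 0.0]
force: [1.1, -0.7, 0.3]
opening: 0.0002
t: 54.87
tool_pos: [0.3963, 0.0565, 0.1665]
orientation: [-0.174, 3.135, 0.001]
force: [0.5, -0.1, 0.1]
opening: 0.0005
t 54.87 tcp [0.3963 0.0565 0.1665] open 0.0005 F [ 0.48 -0.1   0.12]
R [-0.994 -0.11   0.001 -0.11   0.994  0.    -0.001  0.    -1.   ]
```

View pics/s31.png

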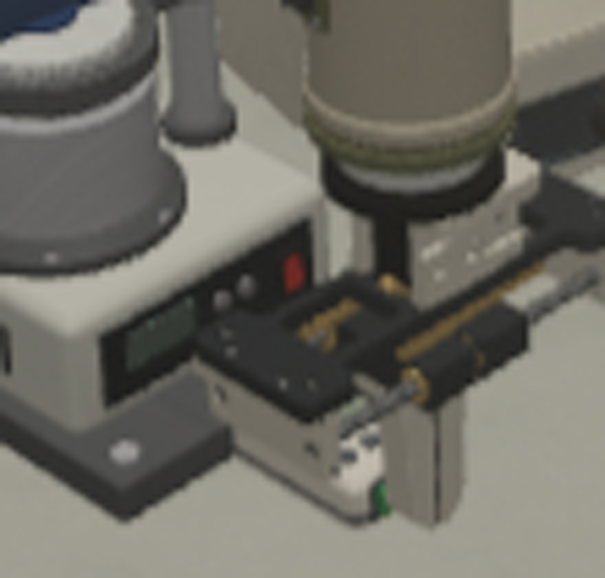

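View pics/s32.png

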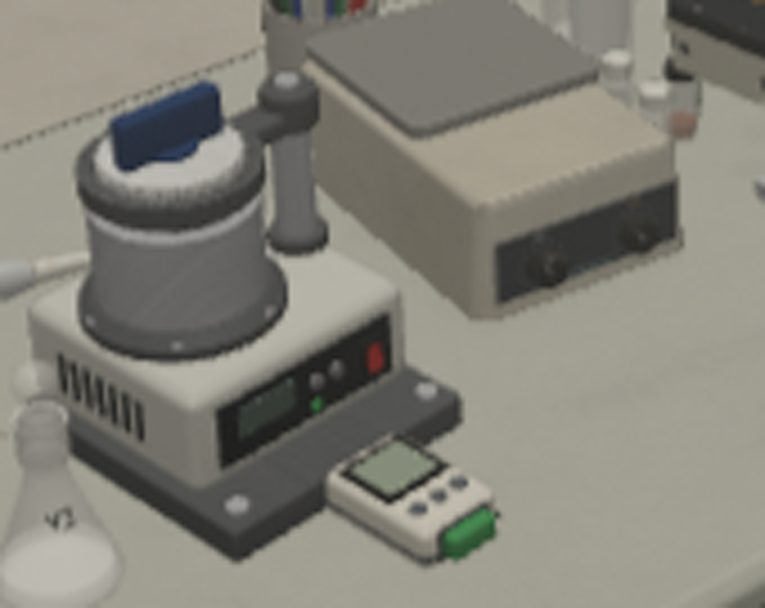

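View pics/t32.png

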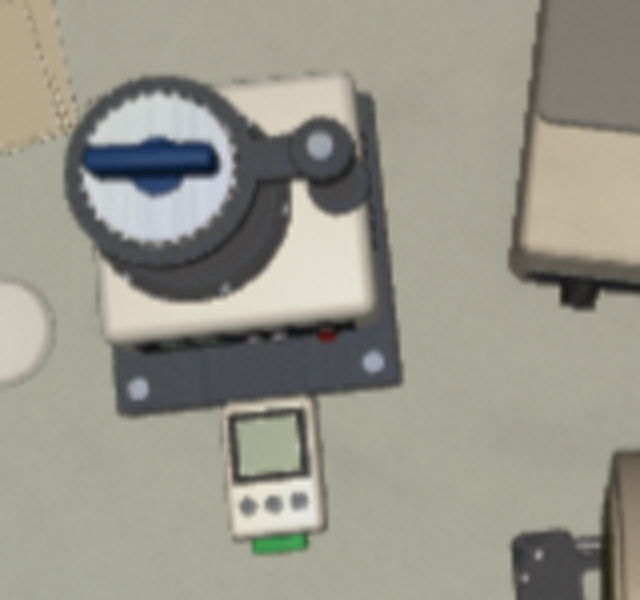

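```bash
python3 -c "
from plant import *
print(close_job())"
```

```text
the job is handed in; nothing more can be done
None
```

I did every step of the job and handed it in at about 55 s of the 210 s allowed. The close-out gave no verdict, so these results come from my own checks.

- **Balls:** Three balls were in the tray, and all three went into the jar. The top camera showed three balls in the jar and the side camera an empty tray before I closed the lid.
- **Lid and cap:** I swung the lid arm to its stop, where the tool read about 20 N of resistance. A later picture measured the arm at about 0.02 rad. I then turned the cap about 1.8 rad clockwise until it stopped, with the torque rising to about 0.8 N m. That fits a start near 0.17 rad and an end near 2.0 rad, but I had no direct reading of the cap's angle.
- **Timer:** I set its back end squarely against the front edge of the mill base and pressed the key. The key moved about 5 mm, then the force rose to between 10 and 14 N and I held it there. The last pictures show the key out again and the timer flat against the edge, with the robot clear of everything.
- **Beaker and flask:** I kept clear of both. The last side picture shows the flask still standing. The beaker was standing in earlier pictures but is out of the final crops.

The side camera's positions disagreed with the top camera's by up to about 18 mm, mostly on high parts. The handle turned out 3 to 4 mm from my first estimate, so I corrected it from the contact force. No check failed, and I saw no grip loss and no shift of the timer.

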